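# Load the analyser with the full sample tins

### The arm

A 6-joint arm with a two-finger parallel gripper is mounted at the origin on the work surface. World frame = base frame: x ahead of the robot, y to its left, z up, the work surface at z = 0. Lengths are in m, angles in rad, forces in N, time in s.
With the tool pointing down it reaches from about 0.375 to 0.975 m from the base axis. Payload 3.8 kg.
Tool frame: the origin (TCP) lies on the front face of the gripper's body, between the roots of the fingers; the fingertips stand 64 mm ahead of it and the grasp point (between the pads) lies 45 mm ahead of it; z points along the fingers, y is the direction in which the jaws open and shut (so a half turn about z gives the same grasp; the last joint's range is limited). The gripper opens to 88 mm and grips with 3 to 60 N. Pads are 18 mm wide; open, the fingers measure 123 mm over their backs; the gripper's body (75 mm by 187 mm) begins 45 mm behind the grasp point.
Start: joints at [-1.148, 0.264, 1.604, -0, 1.274, -0.037], TCP at [0.3, -0.605, 0.303] pointing down, gripper open.
Joint ranges: [-2.63, 2.63], [-0.94, 2.18], [0.31, 2.57], [-1.31, 4.45], [0, 2.66], [-2.55, 2.55]. Speed limits (rad/s): [2.57, 2.57, 3.14, 3.14, 3.14, 3.14].

### API

Orientations are given as [roll, pitch, yaw] about the fixed x, y, z axes, in that order (R = Rz(yaw) Ry(pitch) Rx(roll)).
In Python, from plant import ctrl, viewer, job, regions_of, mark_of gives the robot as it stands.
- The arm moves only by the shell command python3 -m creep 'ROWS' [OPENING]. ROWS is JSON, a list of rows, each an object with "xyz": the shift along the world's x, y, z normalised to -1 to 1, where 1 is 800 mm, a list of three; "delta_rot": the turn, a rotation vector about the world's x, y, z normalised to -1 to 1, where 1 is 180 degrees, a list of three. In form: [{"xyz": [x, y, z], "delta_rot": [rx, ry, rz]}, ...]. A call has 1 to 12 rows; each row shifts and turns the commanded pose from where the row before left it; what a row does not reach is not made up. A row lasts 1/12 s, in which the tool goes at most 41.7 mm and 7.16 degrees, less where a joint would pass 70% of its speed; a pose out of reach is approached as far as the arm can. A call with a number of a shift or a turn outside -1 to 1 is refused whole. A call with a gripper value outside its range is refused whole. OPENING is the finger opening in mm, from 0 to 88.1, set as the call begins (- or left out, the last holds). The fingers move at their own pace and stop on an object; the grip force is fixed at half the most. Time passes only in rows, so rows that do not move let the fingers close. It gives the time, the measured TCP pose, the force and the opening at its end, in the units of the state.
- ctrl.get_state(): the state, without advancing time (a new reading comes with each control period).
- viewer.get_image(name): name is "side" or "top" or "wrist"; returns a dict with "frame" (420x560x3 uint8, red, green, blue), "fx", "fy", "cx", "cy" (pixels), "dist" ([k1, k2, p1, p2, k3] as OpenCV has them; the pictures are not rectified), "rvec" (rotation vector, rad) and "tvec" (3), from world to camera coordinates, as OpenCV has them. Camera axes: x right, y down, z forward; pixel columns grow to the right and rows downward; lengths in m; the calibration is good to about 2 mm. A picture is of the moment at which its call begins. There is no depth.
- job.close_job(): hands the job in, once; it reports no verdict.
Trained networks look in a picture, given as the dict that the camera call returned (one of the last four; its "shot" number tells which), for a name from the list of things; names that differ only in an ending like _2 or _b are one class to them, and where a whole thing is asked for, a point or a joint stands for the part that bears it (a point fixed in the world has none). Each returns a list of dicts, best first, with "confidence" (0 to 1); they miss things now and then, are a little off and sometimes report something else, mostly with a low value. They report only what shows in the picture. A call takes as long as a camera call.
- regions_of(picture, name): "mask" (420x560 bool, what is visible of it) and "extent" ([left, top, right, bottom] in pixels, round what is visible of it).
- mark_of(picture, name): "xy" ([column, row] in pixels: a listed point, or the origin of a listed thing).
The state is a dict: "time": time; "q": joint angles; "dq": joint speeds; "joint_torque": joint torques, N m; "eef_pos": TCP position; "ee_rot": TCP orientation; "wrist_force": force on the tool from outside, world axes, zero at the start; "ft_torque": the same for the moment, N m; "width": opening from 0.0 (shut) to 1.0 (fully open).
Only numpy, scipy, OpenCV 4.12 (cv2) and the standard library are available. Lean on these libraries where they do the work, as an engineer would, in place of code of your own. Each camera call takes 0.05 s, during which the arm holds its last target.

### The job

Draw the analyser's sample tray all the way out to its stop. The sealed tins on the bench look alike, but some are full and some are empty: feel the weight of each, stand the full ones upright in the sample tray and, at any time, stand the empty ones upright in the white return tray. With all the full tins aboard, ease the sample tray back under the overhang, without slamming it, until you feel it fully home against its inner stop; leave the other things on the bench alone.

Things in the scene. Friction and masses are not known exactly. Their poses are not given: they have to be found in the camera images.
- tin_1: sealed round metal sample tin, 44 mm diameter, 32 mm tall, origin at the centre of its underside, z up; all six look alike and any may be full (about 260 to 360 g) or empty (about 35 to 55 g), to be felt by its weight; None if absent in this run
- tin_2: sealed round metal sample tin, 44 mm diameter, 32 mm tall, origin at the centre of its underside, z up; all six look alike and any may be full (about 260 to 360 g) or empty (about 35 to 55 g), to be felt by its weight; None if absent in this run
- tin_3: sealed round metal sample tin, 44 mm diameter, 32 mm tall, origin at the centre of its underside, z up; all six look alike and any may be full (about 260 to 360 g) or empty (about 35 to 55 g), to be felt by its weight; None if absent in this run
- tin_4: sealed round metal sample tin, 44 mm diameter, 32 mm tall, origin at the centre of its underside, z up; all six look alike and any may be full (about 260 to 360 g) or empty (about 35 to 55 g), to be felt by its weight; None if absent in this run
- tin_5: sealed round metal sample tin, 44 mm diameter, 32 mm tall, origin at the centre of its underside, z up; all six look alike and any may be full (about 260 to 360 g) or empty (about 35 to 55 g), to be felt by its weight; None if absent in this run
- tin_6: sealed round metal sample tin, 44 mm diameter, 32 mm tall, origin at the centre of its underside, z up; all six look alike and any may be full (about 260 to 360 g) or empty (about 35 to 55 g), to be felt by its weight; None if absent in this run
- carriage (a joint): travel of the steel sample tray on its track, m: 0 = fully home against the inner stop under the overhang, 0.17 = fully drawn out against the outer stop; grows as the tray comes out (towards the analyser's -y); about 2.5 N of sliding friction, it stays where it is left
- tray (a point): centre of the sample tray's floor, moving with the tray. Floor inside 230 mm (x) by 100 mm (y), rim 12 mm high above the floor and 5 mm thick; tray floor 18 mm above the bench; axes as the analyser's. A flat tongue on its -y side carries the handle
- handle (a point): grip point of the tray's handle, an upright black round post 22 mm in diameter on the tongue, 150 mm from the tray's centre towards its -y; the post's top is 88 mm above the bench and this point 68 mm above it (20 mm below the top); moves with the tray
- mouth (a point): fixed point on the analyser: middle of the lower edge of the overhanging roof's front face, 85 mm above the bench (roof top 125 mm, 300 mm wide in x); its axes are the analyser's, the tray comes out to -y. The floor centre of the drawn-out tray lies 120 mm in front of this face, that of the home tray 50 mm behind it
- return_tray: white plastic open tray, fixed, 230 mm (x) by 140 mm (y) outside, walls 4 mm thick and 25 mm high, floor about 4 mm thick; origin at the centre of its underside
- jar: bystander, not part of the job: amber jar with white cap, 68 mm diameter, 60 mm tall, origin at the centre of its underside
- mouse: bystander, not part of the job: black computer mouse, round, 62 mm across, 30 mm high, origin at the centre of its underside
- driver: bystander, not part of the job: screwdriver lying on the bench, 160 mm long, along its x axis

How it is judged:
By the outcome, as a careful person would: the job done as asked, in the order asked, and still so for the second after the job is handed in, with the robot touching nothing.
Of tin_1, tin_2, tin_3, tin_4, tin_5, tin_6 only 4 to 6 are there at a start; the rules pass over those that are not, and their reading is None.
At some moment in a run one of tin_1, tin_2, tin_3, tin_4, tin_5, tin_6 may be knocked a few centimetres aside while the robot is not near it.
It also fails if it takes over 210 s, if anything falls off the work surface, if the arm or the gripper's body presses on something with over 40 N, if the wrist force passes 120 N, or if a joint passes its speed limit or range.

## Working session

There is one attempt and no reset: what is moved stays moved. The work goes in short steps, Python scripts to look and compute and a shell command to move; the robot and the scene stay as the last step left them, time stands still between calls to the robot, and variables do not carry over. Pictures are saved under pics/ and viewed, and the job is handed in when it is done.

```bash
ls; mkdir -p pics
python3 - <<'E'
from plant import ctrl, viewer, job, regions_of, mark_of
import cv2
s=ctrl.get_state(); print({k:s[k] for k in('time','eef_pos','ee_rot','wrist_force','width')})
for n in('top','side','wrist'):
    p=viewer.get_image(n); cv2.imwrite(f'pics/a_{n}.png',p['frame'][:,:,::-1]); print(n,p['rvec'],p['tvec'],p['fx'],p['cx'],p['dist'],p['shot'])
E
```

```text
pics
{'time': 0.0, 'eef_pos': array([ 0.29930858, -0.6043873 ,  0.30141693]), 'ee_rot': array([-3.13940061e+00, -1.05811615e-04,  4.59767089e-01]), 'wrist_force': array([ 0.01676444, -0.41809818,  0.40592584]), 'width': 1.0031001834668838}
top [ 2.17175564 -2.14556705  0.12842831] [0.05639395 0.62806303 1.12128258] 453.2786473787106 279.4009753559951 [-0.05915634  0.          0.          0.          0.        ] 1
side [ 2.39984921 -0.52998568  0.20507537] [-0.52693314  0.26912637  0.80220321] 389.10167206140073 279.456935133852 [-0.11444996  0.          0.          0.          0.        ] 2
wrist [-2.43798477  1.51193016  0.23715047] [-0.67367115 -0.04183889  0.38873284] 312.33269294396933 280.02507337110444 [0.00431077 0.         0.         0.         0.        ] 3
```

View pics/a_top.png

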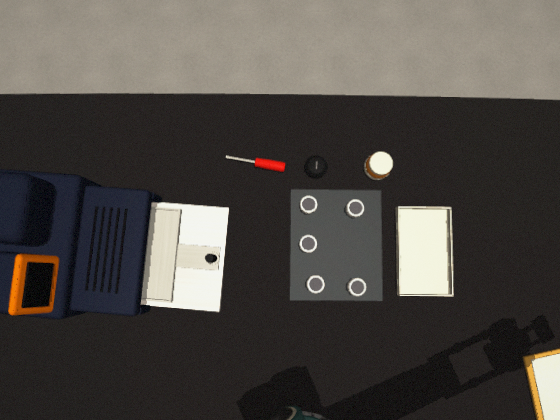

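View pics/a_side.png

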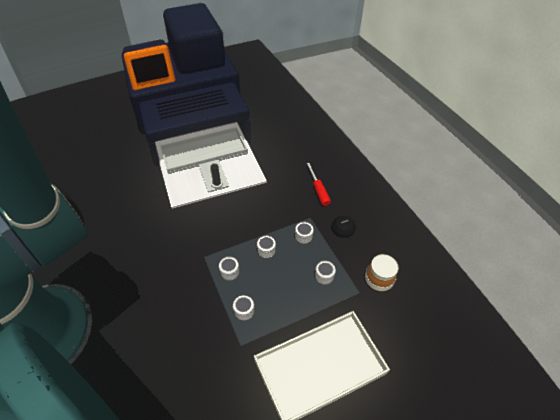

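```bash
cat > h.py <<'E'
from plant import ctrl, viewer, job, regions_of, mark_of
import cv2, numpy as np, sys
def ray(p,uv):
    K=np.array([[p['fx'],0,p['cx']],[0,p['fy'],p['cy']],[0,0,1]]);d=np.array(p['dist'])
    n=cv2.undistortPoints(np.array([[uv]],float),K,d)[0,0]
    R,_=cv2.Rodrigues(np.array(p['rvec'],float));t=np.array(p['tvec'],float).ravel()
    return -R.T@t, R.T@np.array([n[0],n[1],1.])
def at(p,uv,z):
    c,d=ray(p,uv); return (c+d*(z-c[2])/d[2]).round(4)
def proj(p,X):
    K=np.array([[p['fx'],0,p['cx']],[0,p['fy'],p['cy']],[0,0,1]])
    return cv2.projectPoints(np.array(X,float).reshape(-1,3),np.array(p['rvec'],float),np.array(p['tvec'],float),K,np.array(p['dist']))[0][:,0].round(1)
def shot(n,name=None):
    p=viewer.get_image(n)
    if name: cv2.imwrite(f'pics/{name}.png',p['frame'][:,:,::-1])
    return p
def st():
    s=ctrl.get_state(); print({k:np.round(s[k],4).tolist() for k in('time','eef_pos','ee_rot','wrist_force','width')}); return s
def marks(p,names):
    Z=dict(tin_1=0,handle=.068,tray=.018,mouth=.085)
    for n in names:
        for m in mark_of(p,n):
            if m['confidence']>.2: print(n,round(m['confidence'],2),np.round(m['xy'],1),at(p,m['xy'],Z.get(n,0)))
E
python3 - <<'E'
from h import *
for n in('top','side'):
    print(n);p=shot(n); marks(p,['tin_1','handle','tray','mouth','return_tray','jar','mouse','driver'])
E
```

```text
top
tin_1 0.85 [353.6 283.6] [ 0.4367 -0.131   0.    ]
tin_1 0.76 [309.  241.3] [ 0.5452 -0.0145  0.    ]
tin_1 0.62 [307.1 204. ] [ 0.6437 -0.009   0.    ]
tin_1 0.55 [311.2 281.2] [ 0.4418 -0.0208  0.    ]
tin_1 0.51 [351.9 208.6] [ 0.6329 -0.1276  0.    ]
handle 0.68 [206.9 258.5] [0.4965 0.241  0.068 ]
tray 0.73 [157.3 251.8] [0.5121 0.3782 0.018 ]
mouth 0.82 [143.6 251.8] [0.5102 0.3938 0.085 ]
return_tray 0.55 [422.8 250.6] [ 0.5239 -0.3141  0.    ]
return_tray 0.27 [352.3 284.1] [ 0.4354 -0.1276  0.    ]
jar 0.68 [376.3 165.8] [ 0.7492 -0.1942  0.    ]
jar 0.46 [350.2 288.1] [ 0.4251 -0.1221  0.    ]
mouse 0.85 [314.3 168.7] [ 0.739  -0.0278  0.    ]
driver 0.54 [254.4 161.7] [0.7562 0.1325 0.    ]
side
tin_1 0.9 [323.8 276.7] [ 0.6323 -0.1355  0.    ]
tin_1 0.72 [242.9 311.4] [ 0.4294 -0.1372  0.    ]
tin_1 0.71 [267.1 250.5] [ 0.5424 -0.0136  0.    ]
tin_1 0.58 [305.6 236.7] [ 0.6466 -0.0163  0.    ]
tin_1 0.56 [230.  273.3] [ 0.4377 -0.0357  0.    ]
tin_1 0.34 [203.8 151.2] [0.5132 0.3942 0.    ]
handle 0.83 [217.  170.3] [0.5071 0.2309 0.068 ]
handle 0.35 [203.3 152.4] [0.4956 0.3136 0.068 ]
tray 0.58 [201.6 150.5] [0.5042 0.3797 0.018 ]
mouth 0.88 [202.7 132.3] [0.5163 0.3768 0.085 ]
return_tray 0.94 [318.7 366.2] [ 0.5228 -0.3127  0.    ]
return_tray 0.47 [377.5 277. ] [ 0.7462 -0.1902  0.    ]
jar 0.68 [380.3 275.7] [ 0.7542 -0.1901  0.    ]
jar 0.61 [340.7 230.6] [ 0.7366 -0.037   0.    ]
mouse 0.89 [342.7 227.9] [ 0.7457 -0.0317  0.    ]
driver 0.75 [315.2 186.9] [0.7496 0.1233 0.    ]
```

The top view shows five tins on the mat (about 308,204 / 355,208 / 308,243 / 316,284 / 357,287). The tray is partly drawn out, with its handle near (210,258), and the return tray is at (425,250). I'll move over the handle first.

```bash
python3 -m creep '[{"xyz":[0.010,0.043,0],"delta_rot":[0,0,0.0148]},{"xyz":[0.010,0.043,0],"delta_rot":[0,0,0.0148]},{"xyz":[0.010,0.043,0],"delta_rot":[0,0,0.0148]},{"xyz":[0.010,0.043,0],"delta_rot":[0,0,0.0148]},{"xyz":[0.010,0.043,0],"delta_rot":[0,0,0.0148]},{"xyz":[0.010,0.043,0],"delta_rot":[0,0,0.0148]},{"xyz":[0.010,0.043,0],"delta_rot":[0,0,0.0148]},{"xyz":[0.010,0.043,0],"delta_rot":[0,0,0.0148]},{"xyz":[0.010,0.043,0],"delta_rot":[0,0,0.0148]},{"xyz":[0.010,0.043,0],"delta_rot":[0,0,0.0148]},{"xyz":[0.010,0.043,0],"delta_rot":[0,0,0.0148]},{"xyz":[0.010,0.043,0],"delta_rot":[0,0,0.0148]}]'
python3 -m creep '[{"xyz":[0.010,0.043,0],"delta_rot":[0,0,0.0148]},{"xyz":[0.010,0.043,0],"delta_rot":[0,0,0.0148]},{"xyz":[0.010,0.043,0],"delta_rot":[0,0,0.0148]},{"xyz":[0.010,0.043,0],"delta_rot":[0,0,0.0148]},{"xyz":[0.010,0.043,0],"delta_rot":[0,0,0.0148]},{"xyz":[0.010,0.043,0],"delta_rot":[0,0,0.0148]},{"xyz":[0.010,0.043,0],"delta_rot":[0,0,0.0148]},{"xyz":[0.010,0.043,0],"delta_rot":[0,0,0.0148]},{"xyz":[0.010,0.043,0],"delta_rot":[0,0,0.0148]},{"xyz":[0.010,0.043,0],"delta_rot":[0,0,0.0148]},{"xyz":[0,0,0]},{"xyz":[0,0,0]}]'
python3 - <<'E'
from h import *
st()
for n in('wrist','top'):
    p=shot(n,'b_'+n); print(n); marks(p,['tin_1','handle','tray','mouth'])
E
```

```text
time: 2.05
eef_pos: [0.3955, -0.1905, 0.303]
ee_rot: [3.141, -0.0, 1.02]
wrist_force: [0.4, 0.2, 0.6]
width: 1.0
{'time': 2.05, 'eef_pos': [0.3955, -0.1905, 0.303], 'ee_rot': [3.1407, -0.0001, 1.0196], 'wrist_force': [0.4289, 0.1887, 0.5904], 'width': 0.9998}
wrist
tin_1 0.84 [240.5  31.7] [ 0.4423 -0.032   0.    ]
tin_1 0.8 [278.9 123.2] [ 0.4276 -0.1359  0.    ]
tin_1 0.75 [438.4  17.7] [ 0.6315 -0.1325  0.    ]
top
tin_1 0.77 [350. 206.] [ 0.6397 -0.1227  0.    ]
tin_1 0.7 [354.6 283.9] [ 0.436  -0.1336  0.    ]
tin_1 0.66 [309.3 241.9] [ 0.5437 -0.0153  0.    ]
tin_1 0.65 [307.2 202.5] [ 0.6477 -0.0093  0.    ]
tin_1 0.6 [314.7 282.7] [ 0.438  -0.0299  0.    ]
handle 0.74 [211.9 260.7] [0.4913 0.2285 0.068 ]
tray 0.91 [154.7 253.7] [0.5071 0.3848 0.018 ]
mouth 0.72 [147.3 252.6] [0.5084 0.3846 0.085 ]$[10]: bad value
```

```bash
python3 -m creep '[{"xyz":[0.010,0.036,0],"delta_rot":[0,0,0.0146]},{"xyz":[0.010,0.036,0],"delta_rot":[0,0,0.0146]},{"xyz":[0.010,0.036,0],"delta_rot":[0,0,0.0146]},{"xyz":[0.010,0.036,0],"delta_rot":[0,0,0.0146]},{"xyz":[0.010,0.036,0],"delta_rot":[0,0,0.0146]},{"xyz":[0.010,0.036,0],"delta_rot":[0,0,0.0146]},{"xyz":[0.010,0.036,0],"delta_rot":[0,0,0.0146]},{"xyz":[0.010,0.036,0],"delta_rot":[0,0,0.0146]},{"xyz":[0.010,0.036,0],"delta_rot":[0,0,0.0146]},{"xyz":[0.010,0.036,0],"delta_rot":[0,0,0.0146]},{"xyz":[0.010,0.036,0],"delta_rot":[0,0,0.0146]},{"xyz":[0.010,0.036,0],"delta_rot":[0,0,0.0146]}]'
python3 -m creep '[{"xyz":[0,0,0],"delta_rot":[0,0,0]},{"xyz":[0,0,0],"delta_rot":[0,0,0]}]'
python3 - <<'E'
from h import *
st()
for n in('wrist','side'):
    p=shot(n,'c_'+n); print(n); marks(p,['tin_1','handle','tray','mouth'])
E
```

```text
time: 3.55
eef_pos: [0.4922, 0.1542, 0.3025]
ee_rot: [-3.141, 0.0, 1.569]
wrist_force: [0.4, -1.5, 0.6]
width: 1.003
time: 3.72
eef_pos: [0.492, 0.1539, 0.3023]
ee_rot: [-3.141, 0.001, 1.569]
wrist_force: [0.4, -0.6, -0.2]
width: 1.001
{'time': 3.7167, 'eef_pos': [0.492, 0.1539, 0.3023], 'ee_rot': [-3.1407, 0.0006, 1.5691], 'wrist_force': [0.387, -0.6108, -0.2294], 'width': 1.0009}
wrist
tin_1 0.78 [313.1 289.9] [ 0.5379 -0.0091  0.    ]
tin_1 0.75 [237.5 363. ] [ 0.4262 -0.1372 -0.    ]
tin_1 0.69 [244.9 301.3] [ 0.4414 -0.0277  0.    ]
tin_1 0.58 [373. 362.] [ 0.6333 -0.1353  0.    ]
handle 0.59 [292.  109.4] [0.5033 0.2329 0.068 ]
side
tin_1 0.78 [304.4 234.7] [ 0.6467 -0.0095  0.    ]
tin_1 0.7 [228.4 271.9] [ 0.4357 -0.0306  0.    ]
tin_1 0.7 [244.5 311.6] [ 0.4324 -0.1391  0.    ]
tin_1 0.63 [265.9 252.5] [ 0.5374 -0.0177  0.    ]
tin_1 0.56 [320.9 276. ] [ 0.6271 -0.131   0.    ]
handle 0.94 [217.7 168.9] [0.5105 0.2351 0.068 ]
tray 0.82 [203.5 149.4] [0.5109 0.382  0.018 ]
mouth 0.62 [198.1 130.6] [0.5066 0.3898 0.085 ]
```

View pics/c_wrist.png

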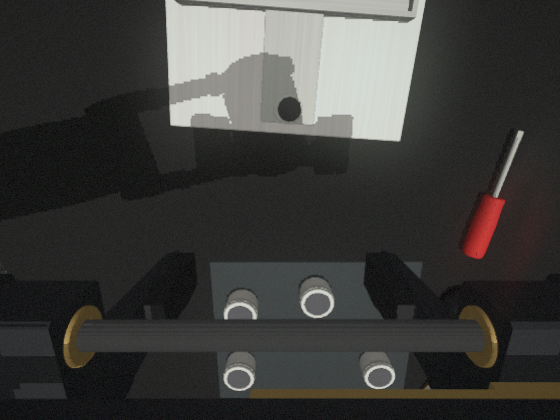

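The wrist view shows the handle top at (290,109), the apron's front edge running from (170,125) to (400,141), and the tray's front rim near (413,17). I'll use these to get the analyser yaw.

Run:
```python
from h import *
p=shot('wrist'); 
print('post top',at(p,(290,108.5),.088))
a=at(p,(170,125),.0);b=at(p,(400,141),.0);print(a,b,np.degrees(np.arctan2(*(b-a)[[1,0]])))
a=at(p,(265,123),.016);b=at(p,(313,125),.016);print('tongue end',a,b)
a=at(p,(176,3),.03);b=at(p,(413,18),.03);print('rim',a,b,np.degrees(np.arctan2(*(b-a)[[1,0]])))
t=cv2.imread('pics/a_top.png')[180:330,80:280]; cv2.imwrite('pics/zt.png',cv2.resize(t,None,fx=4,fy=4,interpolation=cv2.INTER_CUBIC))
```

```text
post top [0.5007 0.2329 0.088 ]
[0.361  0.2147 0.    ] [0.6362 0.1952 0.    ] -4.053064885398901
tongue end [0.4746 0.2174 0.016 ] [0.5292 0.215  0.016 ]
rim [0.39   0.3315 0.03  ] [0.6239 0.3179 0.03  ] -3.3276881174834427
```

View pics/zt.png

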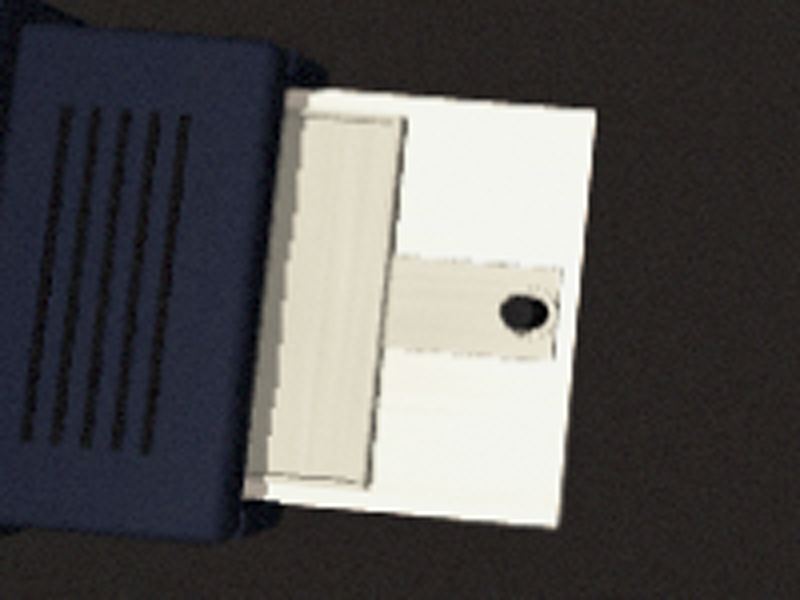

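```bash
python3 -m creep '[{"xyz":[0.0027,0.0247,0],"delta_rot":[0,0,-0.0055]},{"xyz":[0.0027,0.0247,0],"delta_rot":[0,0,-0.0055]},{"xyz":[0.0027,0.0247,0],"delta_rot":[0,0,-0.0055]},{"xyz":[0.0027,0.0247,0],"delta_rot":[0,0,-0.0055]},{"xyz":[0,0,-0.0338],"delta_rot":[0,0,0]},{"xyz":[0,0,-0.0338],"delta_rot":[0,0,0]},{"xyz":[0,0,-0.0338],"delta_rot":[0,0,0]},{"xyz":[0,0,-0.0338],"delta_rot":[0,0,0]},{"xyz":[0,0,-0.0338],"delta_rot":[0,0,0]},{"xyz":[0,0,-0.0338],"delta_rot":[0,0,0]},{"xyz":[0,0,-0.0338],"delta_rot":[0,0,0]},{"xyz":[0,0,0],"delta_rot":[0,0,0]}]'
python3 -m creep '[{"xyz":[0,0,0],"delta_rot":[0,0,0]},{"xyz":[0,0,0],"delta_rot":[0,0,0]},{"xyz":[0,0,0],"delta_rot":[0,0,0]},{"xyz":[0,0,0],"delta_rot":[0,0,0]},{"xyz":[0,0,0],"delta_rot":[0,0,0]},{"xyz":[0,0,0],"delta_rot":[0,0,0]},{"xyz":[0,0,0],"delta_rot":[0,0,0]},{"xyz":[0,0,0],"delta_rot":[0,0,0]}]' 10
python3 - <<'E'
from h import *
p=shot('side','d_side');p=shot('wrist','d_wrist')
E
```

```text
time: 5.27
eef_pos: [0.4963, 0.2309, 0.1079]
ee_rot: [-3.132, 0.005, 1.499]
wrist_force: [-1.4, 0.2, -1.2]
width: 1.003
time: 5.93
eef_pos: [0.5003, 0.2326, 0.1138]
ee_rot: [3.141, -0.0, 1.499]
wrist_force: [0.2, -0.1, -0.4]
width: 0.419
```

View pics/d_side.png

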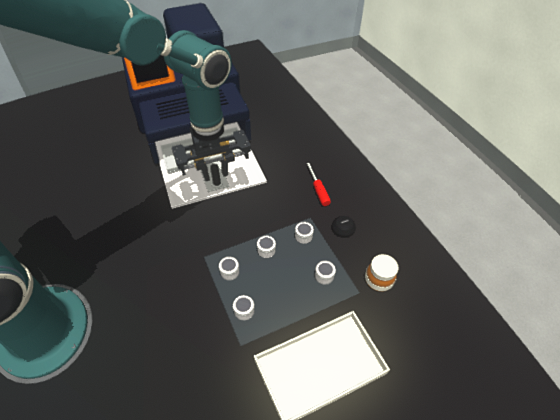

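The fingers are around the post in the side view (about 215,170) but still closing.

```bash
python3 -m creep '[{"xyz":[0,0,0],"delta_rot":[0,0,0]},{"xyz":[0,0,0],"delta_rot":[0,0,0]},{"xyz":[0,0,0],"delta_rot":[0,0,0]},{"xyz":[0,0,0],"delta_rot":[0,0,0]},{"xyz":[0,0,0],"delta_rot":[0,0,0]},{"xyz":[0,0,0],"delta_rot":[0,0,0]},{"xyz":[0,0,0],"delta_rot":[0,0,0]}]'
```

```text
time: 6.62
eef_pos: [0.5002, 0.2325, 0.1134]
ee_rot: [-3.142, 0.0, 1.499]
wrist_force: [0.7, 0.5, 0.8]
width: 0.242
```

```bash
python3 -m creep '[{"xyz":[-0.0007,-0.010,0],"delta_rot":[0,0,0]},{"xyz":[-0.0007,-0.010,0],"delta_rot":[0,0,0]},{"xyz":[-0.0007,-0.010,0],"delta_rot":[0,0,0]},{"xyz":[-0.0007,-0.010,0],"delta_rot":[0,0,0]},{"xyz":[-0.0007,-0.010,0],"delta_rot":[0,0,0]},{"xyz":[-0.0007,-0.010,0],"delta_rot":[0,0,0]},{"xyz":[-0.0007,-0.010,0],"delta_rot":[0,0,0]},{"xyz":[-0.0007,-0.010,0],"delta_rot":[0,0,0]},{"xyz":[-0.0007,-0.010,0],"delta_rot":[0,0,0]},{"xyz":[-0.0007,-0.010,0],"delta_rot":[0,0,0]},{"xyz":[-0.0007,-0.010,0],"delta_rot":[0,0,0]},{"xyz":[-0.0007,-0.010,0],"delta_rot":[0,0,0]}]'
python3 -m creep '[{"xyz":[-0.0004,-0.005,0],"delta_rot":[0,0,0]},{"xyz":[-0.0004,-0.005,0],"delta_rot":[0,0,0]}]'
```

```text
time: 7.62
eef_pos: [0.4935, 0.1357, 0.1134]
ee_rot: [3.141, -0.0, 1.499]
wrist_force: [2.3, 3.4, -3.6]
width: 0.237
time: 7.78
eef_pos: [0.4929, 0.1279, 0.1134]
ee_rot: [3.141, -0.0, 1.499]
wrist_force: [2.1, 2.9, -4.3]
width: 0.24
```

Sliding at about 3 N, as expected for friction. I'll creep on to the stop.

```bash
python3 -m creep '[{"xyz":[-0.0002,-0.003,0],"delta_rot":[0,0,0]},{"xyz":[-0.0002,-0.003,0],"delta_rot":[0,0,0]}]'
python3 -m creep '[{"xyz":[-0.0002,-0.003,0],"delta_rot":[0,0,0]},{"xyz":[-0.0002,-0.003,0],"delta_rot":[0,0,0]}]'
python3 -m creep '[{"xyz":[-0.0002,-0.003,0],"delta_rot":[0,0,0]},{"xyz":[-0.0002,-0.003,0],"delta_rot":[0,0,0]}]'
```

```text
time: 7.95
eef_pos: [0.4926, 0.1235, 0.1134]
ee_rot: [3.141, -0.0, 1.499]
wrist_force: [2.5, 2.1, -4.1]
width: 0.237
time: 8.12
eef_pos: [0.4923, 0.1189, 0.1134]
ee_rot: [3.141, -0.0, 1.499]
wrist_force: [3.9, 2.4, -4.5]
width: 0.241
time: 8.28
eef_pos: [0.492, 0.1152, 0.1134]
ee_rot: [3.141, -0.003, 1.498]
wrist_force: [2.8, 16.6, -7.2]
width: 0.241
```

```bash
python3 -m creep '[{"xyz":[-0.0001,-0.002,0],"delta_rot":[0,0,0]},{"xyz":[0,0,0],"delta_rot":[0,0,0]},{"xyz":[0,0,0],"delta_rot":[0,0,0]}]'
```

```text
time: 8.53
eef_pos: [0.492, 0.1151, 0.1134]
ee_rot: [3.141, -0.005, 1.497]
wrist_force: [3.3, 14.7, -6.5]
width: 0.243
```

```bash
python3 -m creep '[{"xyz":[0,0,0],"delta_rot":[0,0,0]},{"xyz":[0,0,0],"delta_rot":[0,0,0]},{"xyz":[0,0,0],"delta_rot":[0,0,0]},{"xyz":[0,0,0],"delta_rot":[0,0,0]},{"xyz":[0,0,0],"delta_rot":[0,0,0]},{"xyz":[0,0,0],"delta_rot":[0,0,0]},{"xyz":[0,0,0.03],"delta_rot":[0,0,0]},{"xyz":[0,0,0.04],"delta_rot":[0,0,0]},{"xyz":[0,-0.03,0.04],"delta_rot":[0,0,0]},{"xyz":[0,-0.03,0.04],"delta_rot":[0,0,0]},{"xyz":[0,0,0.03],"delta_rot":[0,0,0]},{"xyz":[0,0,0],"delta_rot":[0,0,0]}]' 70
python3 - <<'E'
from h import *
st()
for n in('wrist','side','top'):
    p=shot(n,'e_'+n); print(n); marks(p,['tin_1','handle','tray'])
E
```

```text
time: 9.53
eef_pos: [0.495, 0.0636, 0.2639]
ee_rot: [3.131, -0.001, 1.497]
wrist_force: [1.3, -0.5, 0.5]
width: 0.794
{'time': 9.5333, 'eef_pos': [0.495, 0.0636, 0.2639], 'ee_rot': [3.1308, -0.0014, 1.4969], 'wrist_force': [1.2778, -0.5207, 0.5299], 'width': 0.794}
wrist
tin_1 0.8 [402.8 236.5] [ 0.6395 -0.0128  0.    ]
tin_1 0.7 [237.4 263.3] [ 0.4382 -0.0327  0.    ]
tin_1 0.61 [318.8 241.1] [ 0.5388 -0.0109  0.    ]
handle 0.61 [271.2 142.8] [0.493  0.1157 0.068 ]
side
tin_1 0.89 [305.3 235.3] [ 0.6479 -0.0121 -0.    ]
tin_1 0.83 [264.2 249.4] [ 0.5372 -0.0077  0.    ]
tin_1 0.72 [242.5 312.7] [ 0.4275 -0.1397  0.    ]
tin_1 0.56 [230.3 270.4] [ 0.4411 -0.0287  0.    ]
handle 0.83 [227.3 197.4] [0.499  0.1297 0.068 ]
tray 0.66 [214.1 176.2] [0.5036 0.2624 0.018 ]
top
tin_1 0.79 [308.  204.7] [ 0.6418 -0.0114  0.    ]
tin_1 0.79 [353.3 207.4] [ 0.6361 -0.1314  0.    ]
tin_1 0.61 [376.4 165.3] [ 0.7506 -0.1945  0.    ]
tin_1 0.58 [351.5 283.7] [ 0.4364 -0.1255  0.    ]
tray 0.75 [202.8 257.7] [0.4987 0.2596 0.018 ]
tray 0.66 [255.5 161.2] [0.7535 0.1286 0.018 ]
```

View pics/e_wrist.png

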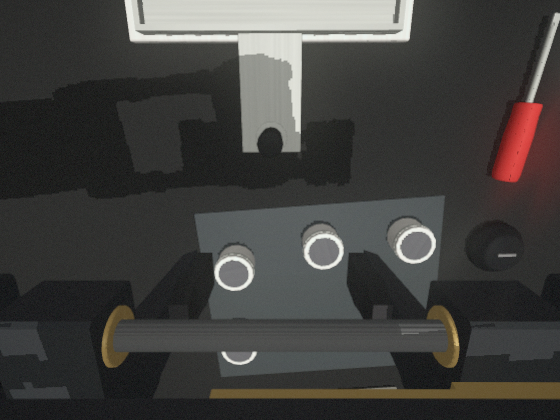

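View pics/e_side.png

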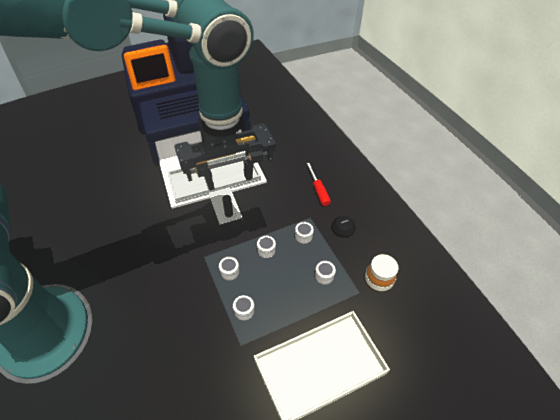

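Wrist view: the tray is out, with its rim at the top and the handle at (271,142). The tin lids are at (235,271), (324,250) and (414,243).

```bash
cat >> h.py <<'E'
def lids(p,z=.032):
    # tin lids: bright rings; from masks take lid via bright-ring ellipse of the mask top
    out=[]
    for r in regions_of(p,'tin_1'):
        if r['confidence']<.3: continue
        # fit: project cylinder silhouette and optimise over x,y by IoU
        m=r['mask'].astype(np.uint8); 
        ys,xs=np.nonzero(m); z0=z-.032
        c=at(p,(xs.mean(),ys.mean()),z0+.016)[:2]
        from scipy.optimize import minimize
        th=np.linspace(0,2*np.pi,32)
        def cost(v):
            P=np.vstack([np.c_[v[0]+.022*np.cos(th),v[1]+.022*np.sin(th),np.full(32,h)] for h in(z0,z0+.032)])
            hull=cv2.convexHull((proj(p,P)*16).astype(np.int32))
            g=np.zeros_like(m);cv2.fillConvexPoly(g,hull,1,shift=4)
            return 1-(g&m).sum()/max(1,(g|m).sum())
        o=minimize(cost,c,method='Nelder-Mead',options=dict(initial_simplex=[c,c+[.006,0],c+[0,.006]],xatol=2e-4))
        out.append((o.x.round(4),round(1-o.fun,2),round(r['confidence'],2)))
    return out
E
python3 - <<'E'
from h import *
for n in('wrist','side','top'):
    p=shot(n); print(n,*lids(p),sep='\n')
    if n=='wrist':
        for uv in((324,250),(235,271),(414,243)): print(at(p,uv,.032))
st()
E
```

```text
wrist
(array([ 0.6413, -0.0104]), np.float64(0.93), 0.77)
(array([ 0.5409, -0.011 ]), np.float64(0.91), 0.69)
(array([ 0.4382, -0.029 ]), np.float64(0.93), 0.66)
[ 0.5336 -0.0031  0.032 ]
[ 0.4354 -0.0215  0.032 ]
[ 0.6294 -0.0016  0.032 ]
side
(array([ 0.4306, -0.1358]), np.float64(0.93), 0.92)
(array([ 0.5395, -0.0133]), np.float64(0.88), 0.9)
(array([ 0.4378, -0.0294]), np.float64(0.92), 0.8)
(array([ 0.6443, -0.0135]), np.float64(0.83), 0.55)
top
(array([ 0.431 , -0.1358]), np.float64(0.94), 0.67)
(array([ 0.6382, -0.0088]), np.float64(0.88), 0.56)
(array([ 0.6312, -0.1312]), np.float64(0.92), 0.51)
{'time': 10.4333, 'eef_pos': [0.4918, 0.0646, 0.2575], 'ee_rot': [3.1415, -0.0, 1.4991], 'wrist_force': [0.2418, 0.332, 0.6069], 'width': 0.793}
```

```bash
python3 -m creep '[{"xyz":[0.02,-0.032,0],"delta_rot":[0,0,0]},{"xyz":[0.02,-0.032,0],"delta_rot":[0,0,0]},{"xyz":[0.02,-0.032,0],"delta_rot":[0,0,0]},{"xyz":[0,0,-0.0386],"delta_rot":[0,0,0]},{"xyz":[0,0,-0.0386],"delta_rot":[0,0,0]},{"xyz":[0,0,-0.0386],"delta_rot":[0,0,0]},{"xyz":[0,0,-0.0386],"delta_rot":[0,0,0]},{"xyz":[0,0,-0.0386],"delta_rot":[0,0,0]},{"xyz":[0,0,-0.0286],"delta_rot":[0,0,0]},{"xyz":[0,0,-0.01],"delta_rot":[0,0,0]},{"xyz":[0,0,0],"delta_rot":[0,0,0]},{"xyz":[0,0,0],"delta_rot":[0,0,0]}]'
python3 -m creep '[{"xyz":[0,0,0],"delta_rot":[0,0,0]},{"xyz":[0,0,0],"delta_rot":[0,0,0]},{"xyz":[0,0,0],"delta_rot":[0,0,0]},{"xyz":[0,0,0],"delta_rot":[0,0,0]},{"xyz":[0,0,0],"delta_rot":[0,0,0]},{"xyz":[0,0,0],"delta_rot":[0,0,0]},{"xyz":[0,0,0],"delta_rot":[0,0,0]}]' 35
```

```text
time: 11.43
eef_pos: [0.5402, -0.0123, 0.0726]
ee_rot: [3.141, 0.0, 1.499]
wrist_force: [0.5, 1.1, -0.3]
width: 0.796
time: 12.02
eef_pos: [0.5406, -0.0123, 0.0734]
ee_rot: [3.14, -0.0, 1.499]
wrist_force: [-1.6, -0.3, 6.1]
width: 0.489
```

```bash
python3 -m creep '[{"xyz":[0,0,0.025],"delta_rot":[0,0,0]},{"xyz":[0,0,0.04],"delta_rot":[0,0,0]},{"xyz":[0,0,0.04],"delta_rot":[0,0,0]},{"xyz":[0,0,0.02],"delta_rot":[0,0,0]},{"xyz":[0,0,0],"delta_rot":[0,0,0]},{"xyz":[0,0,0],"delta_rot":[0,0,0]},{"xyz":[0,0,0],"delta_rot":[0,0,0]},{"xyz":[0,0,0],"delta_rot":[0,0,0]},{"xyz":[0,0,0],"delta_rot":[0,0,0]}]'
for i in 1 2 3 4; do python3 -m creep '[{"xyz":[0,0,0],"delta_rot":[0,0,0]}]' | grep force; done
```

```text
time: 12.77
eef_pos: [0.5384, -0.0122, 0.17]
ee_rot: [-3.138, 0.0, 1.499]
wrist_force: [0.1, 0.8, 0.9]
width: 0.489
wrist_force: [1.1, -0.6, -1.1]
wrist_force: [-0.6, 0.2, -0.4]
wrist_force: [-0.4, -0.4, -0.3]
wrist_force: [-0.7, -1.0, -1.4]
```

Tin A reads about 0.5 N, so it is empty. It goes to the return tray.

```bash
python3 -m creep '[{"xyz":[0.0047,-0.0419,0],"delta_rot":[0,0,0]},{"xyz":[0.0047,-0.0419,0],"delta_rot":[0,0,0]},{"xyz":[0.0047,-0.0419,0],"delta_rot":[0,0,0]},{"xyz":[0.0047,-0.0419,0],"delta_rot":[0,0,0]},{"xyz":[0.0047,-0.0419,0],"delta_rot":[0,0,0]},{"xyz":[0.0047,-0.0419,0],"delta_rot":[0,0,0]},{"xyz":[0.0047,-0.0419,0],"delta_rot":[0,0,0]},{"xyz":[0.0047,-0.0419,0],"delta_rot":[0,0,0]},{"xyz":[0,0,0],"delta_rot":[0,0,0]},{"xyz":[0,0,0],"delta_rot":[0,0,0]}]'
for i in 1 2 3 4; do python3 -m creep '[{"xyz":[0,0,0],"delta_rot":[0,0,0]}]' | egrep 'force|pos'; done
python3 - <<'E'
from h import *
p=shot('side','f_side'); marks(p,['return_tray']); print(lids(p)); p=shot('wrist','f_wrist'); marks(p,['return_tray']); print(lids(p))
E
```

```text
time: 13.93
eef_pos: [0.5698, -0.2823, 0.1721]
ee_rot: [3.141, -0.0, 1.496]
wrist_force: [0.2, 0.3, -0.6]
width: 0.495
eef_pos: [0.5695, -0.2801, 0.1717]
wrist_force: [0.4, -0.5, -0.0]
eef_pos: [0.5696, -0.2792, 0.1718]
wrist_force: [0.2, 0.5, -0.4]
eef_pos: [0.5697, -0.2789, 0.172]
wrist_force: [-0.4, 0.3, -0.9]
eef_pos: [0.5698, -0.2791, 0.1721]
wrist_force: [0.2, -0.0, -0.1]
return_tray 0.82 [317.9 366.2] [ 0.5213 -0.312   0.    ]
[(array([ 0.6433, -0.0111]), np.float64(0.89), 0.82), (array([ 0.4384, -0.0266]), np.float64(0.82), 0.71), (array([ 0.4311, -0.1348]), np.float64(0.96), 0.62), (array([ 0.632 , -0.1276]), np.float64(0.37), 0.59), (array([ 0.6038, -0.2539]), np.float64(0.35), 0.48)]
return_tray 0.59 [232.  249.9] [ 0.5244 -0.3162  0.    ]
[(array([ 0.4316, -0.1337]), np.float64(0.96), 0.97), (array([ 0.6337, -0.1308]), np.float64(0.98), 0.92), (array([ 0.5541, -0.3249]), np.float64(0.38), 0.61)]
```

View pics/f_side.png

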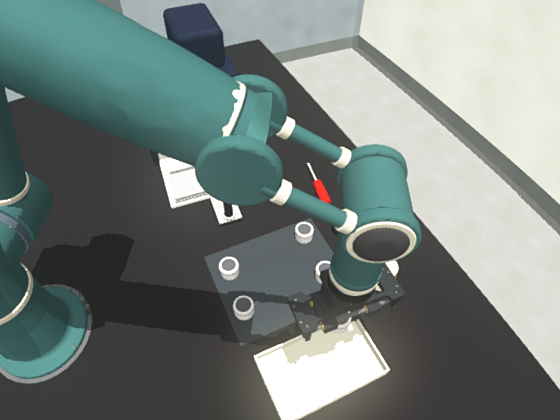

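View pics/f_wrist.png

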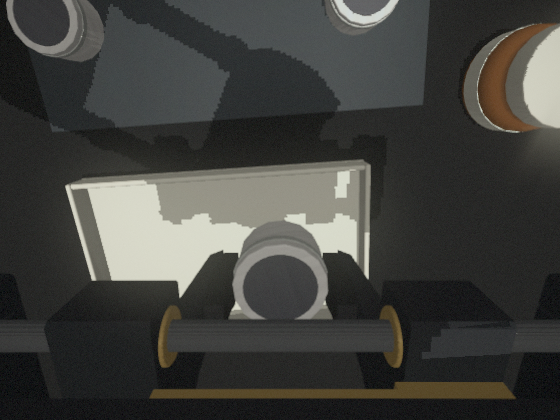

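Wrist view: the tin is held at (281,280) above the return tray, whose far corners are at (70,187) and (367,163).

Run:
```python
from h import *
p=shot('wrist')
print(at(p,(70,187),.025),at(p,(367,163),.025))
st()
```

```text
[ 0.4145 -0.2452  0.025 ] [ 0.6363 -0.2428  0.025 ]
{'time': 14.6167, 'eef_pos': [0.5699, -0.2802, 0.1722], 'ee_rot': [3.1415, 0.0, 1.4993], 'wrist_force': [0.1602, -1.5101, -1.138], 'width': 0.4935}
```

```bash
python3 -m creep '[{"xyz":[0,-0.004,-0.03],"delta_rot":[0,0,0]},{"xyz":[0,0,-0.04],"delta_rot":[0,0,0]},{"xyz":[0,0,-0.03],"delta_rot":[0,0,0]},{"xyz":[0,0,-0.01],"delta_rot":[0,0,0]},{"xyz":[0,0,-0.005],"delta_rot":[0,0,0]},{"xyz":[0,0,-0.002],"delta_rot":[0,0,0]},{"xyz":[0,0,0],"delta_rot":[0,0,0]},{"xyz":[0,0,0],"delta_rot":[0,0,0]}]'
python3 -m creep '[{"xyz":[0,0,0],"delta_rot":[0,0,0]},{"xyz":[0,0,0],"delta_rot":[0,0,0]},{"xyz":[0,0,0],"delta_rot":[0,0,0]},{"xyz":[0,0,0],"delta_rot":[0,0,0]},{"xyz":[0,0,0],"delta_rot":[0,0,0]},{"xyz":[0,0,0.03],"delta_rot":[0,0,0]},{"xyz":[0,0,0.04],"delta_rot":[0,0,0]},{"xyz":[0,0,0.04],"delta_rot":[0,0,0]},{"xyz":[0,0,0.02],"delta_rot":[0,0,0]},{"xyz":[0,0,0],"delta_rot":[0,0,0]}]' 58
python3 - <<'E'
from h import *
p=shot('wrist','g_wrist'); print(lids(p)); st()
E
```

```text
time: 15.28
eef_pos: [0.5711, -0.2843, 0.0804]
ee_rot: [3.139, 0.001, 1.499]
wrist_force: [-0.5, 0.6, -0.4]
width: 0.492
time: 16.12
eef_pos: [0.5726, -0.2851, 0.1882]
ee_rot: [3.133, 0.004, 1.499]
wrist_force: [1.2, 1.0, 0.5]
width: 0.659
[(array([ 0.5717, -0.2828]), np.float64(0.96), 0.91), (array([ 0.4314, -0.134 ]), np.float64(0.96), 0.78)]
{'time': 16.2167, 'eef_pos': [0.5701, -0.2838, 0.1832], 'ee_rot': [3.1401, 0.0007, 1.4991], 'wrist_force': [0.4793, -0.2653, -0.9165], 'width': 0.6537}
```

View pics/g_wrist.png

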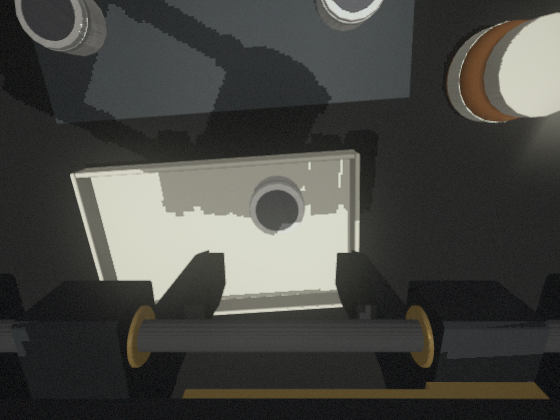

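```bash
python3 -m creep '[{"xyz":[0.0158,0.0382,0],"delta_rot":[0,0,0]},{"xyz":[0.0158,0.0382,0],"delta_rot":[0,0,0]},{"xyz":[0.0158,0.0382,0],"delta_rot":[0,0,0]},{"xyz":[0.0158,0.0382,0],"delta_rot":[0,0,0]},{"xyz":[0.0158,0.0382,0],"delta_rot":[0,0,0]},{"xyz":[0,0,-0.02],"delta_rot":[0,0,0]},{"xyz":[0,0,-0.04],"delta_rot":[0,0,0]},{"xyz":[0,0,-0.04],"delta_rot":[0,0,0]},{"xyz":[0,0,-0.03],"delta_rot":[0,0,0]},{"xyz":[0,0,-0.009],"delta_rot":[0,0,0]},{"xyz":[0,0,0],"delta_rot":[0,0,0]},{"xyz":[0,0,0],"delta_rot":[0,0,0]}]' 66
python3 -m creep '[{"xyz":[0,0,0],"delta_rot":[0,0,0]},{"xyz":[0,0,0],"delta_rot":[0,0,0]},{"xyz":[0,0,0],"delta_rot":[0,0,0]},{"xyz":[0,0,0],"delta_rot":[0,0,0]},{"xyz":[0,0,0],"delta_rot":[0,0,0]},{"xyz":[0,0,0],"delta_rot":[0,0,0]},{"xyz":[0,0,0.025],"delta_rot":[0,0,0]},{"xyz":[0,0,0.04],"delta_rot":[0,0,0]},{"xyz":[0,0,0.04],"delta_rot":[0,0,0]},{"xyz":[0,0,0.02],"delta_rot":[0,0,0]},{"xyz":[0,0,0],"delta_rot":[0,0,0]},{"xyz":[0,0,0],"delta_rot":[0,0,0]}]' 35
for i in 1 2 3 4; do python3 -m creep '[{"xyz":[0,0,0],"delta_rot":[0,0,0]}]' | egrep 'force|pos'; done
```

```text
time: 17.22
eef_pos: [0.6315, -0.1304, 0.0692]
ee_rot: [-3.138, -0.001, 1.499]
wrist_force: [-0.4, -0.3, 1.1]
width: 0.749
time: 18.22
eef_pos: [0.6337, -0.131, 0.1725]
ee_rot: [3.139, 0.0, 1.499]
wrist_force: [0.2, 0.5, 0.1]
width: 0.487
eef_pos: [0.632, -0.1306, 0.1698]
wrist_force: [-0.1, -0.3, -0.4]
eef_pos: [0.6316, -0.1305, 0.1689]
wrist_force: [-0.5, -1.0, -1.2]
eef_pos: [0.6317, -0.1305, 0.1689]
wrist_force: [0.1, 0.1, -0.8]
eef_pos: [0.6321, -0.1306, 0.1694]
wrist_force: [0.1, -0.4, 0.3]
```

```bash
python3 -m creep '[{"xyz":[-0.0327,-0.0318,0],"delta_rot":[0,0,0]},{"xyz":[-0.0327,-0.0318,0],"delta_rot":[0,0,0]},{"xyz":[-0.0327,-0.0318,0],"delta_rot":[0,0,0]},{"xyz":[-0.0327,-0.0318,0],"delta_rot":[0,0,0]},{"xyz":[-0.0327,-0.0318,0],"delta_rot":[0,0,0]},{"xyz":[-0.0327,-0.0318,0],"delta_rot":[0,0,0]},{"xyz":[0,0,-0.03],"delta_rot":[0,0,0]},{"xyz":[0,0,-0.04],"delta_rot":[0,0,0]},{"xyz":[0,0,-0.03],"delta_rot":[0,0,0]},{"xyz":[0,0,-0.01],"delta_rot":[0,0,0]},{"xyz":[0,0,-0.003],"delta_rot":[0,0,0]},{"xyz":[0,0,0],"delta_rot":[0,0,0]}]'
python3 -m creep '[{"xyz":[0,0,0],"delta_rot":[0,0,0]}]'
python3 -m creep '[{"xyz":[0,0,0],"delta_rot":[0,0,0]},{"xyz":[0,0,0],"delta_rot":[0,0,0]},{"xyz":[0,0,0],"delta_rot":[0,0,0]},{"xyz":[0,0,0],"delta_rot":[0,0,0]},{"xyz":[0,0,0],"delta_rot":[0,0,0]},{"xyz":[0,0,0.03],"delta_rot":[0,0,0]},{"xyz":[0,0,0.04],"delta_rot":[0,0,0]},{"xyz":[0,0,0.04],"delta_rot":[0,0,0]},{"xyz":[0,0,0.02],"delta_rot":[0,0,0]},{"xyz":[0,0,0],"delta_rot":[0,0,0]}]' 58
python3 - <<'E'
from h import *
p=shot('wrist','h_wrist'); print(lids(p)); st();p=shot('side','h_side'); print(lids(p))
E
```

```text
time: 19.55
eef_pos: [0.4759, -0.2832, 0.0804]
ee_rot: [-3.14, -0.001, 1.499]
wrist_force: [0.8, -0.3, 0.5]
width: 0.489
time: 19.63
eef_pos: [0.4771, -0.2838, 0.082]
ee_rot: [3.14, 0.001, 1.499]
wrist_force: [0.4, 0.4, -0.2]
width: 0.489
time: 20.47
eef_pos: [0.4787, -0.2851, 0.1902]
ee_rot: [3.133, 0.005, 1.499]
wrist_force: [0.5, -0.1, -0.1]
width: 0.659
[(array([ 0.4784, -0.2861]), np.float64(0.94), 0.81), (array([ 0.574 , -0.2706]), np.float64(0.94), 0.78), (array([ 0.4307, -0.1334]), np.float64(0.97), 0.63)]
{'time': 20.5667, 'eef_pos': [0.4763, -0.2836, 0.1855], 'ee_rot': [3.1401, 0.0008, 1.499], 'wrist_force': [0.5763, 1.0962, -0.633], 'width': 0.6572}
[(array([ 0.5729, -0.2707]), np.float64(0.48), 0.64), (array([ 0.4803, -0.2833]), np.float64(0.79), 0.62), (array([ 0.4388, -0.0289]), np.float64(0.84), 0.56), (array([ 0.749 , -0.0451]), np.float64(0.49), 0.37)]
```

View pics/h_wrist.png

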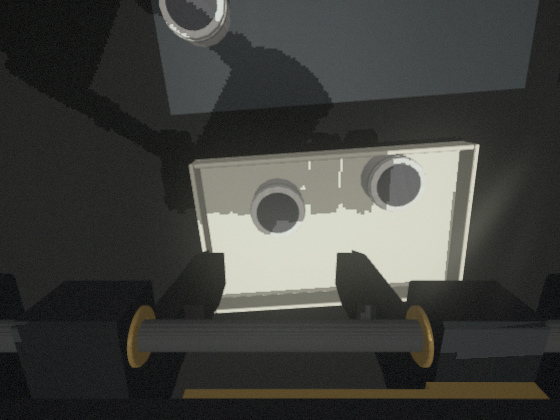

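Both empty tins stand in the return tray at (278,210) and (397,183). The second has shifted about 12 mm to the wall but is still inside. Next is tin D.

```bash
python3 -m creep '[{"xyz":[-0.0113,0.0374,0],"delta_rot":[0,0,0]},{"xyz":[-0.0113,0.0374,0],"delta_rot":[0,0,0]},{"xyz":[-0.0113,0.0374,0],"delta_rot":[0,0,0]},{"xyz":[-0.0113,0.0374,0],"delta_rot":[0,0,0]},{"xyz":[-0.0113,0.0374,0],"delta_rot":[0,0,0]},{"xyz":[0,0,-0.02],"delta_rot":[0,0,0]},{"xyz":[0,0,-0.04],"delta_rot":[0,0,0]},{"xyz":[0,0,-0.04],"delta_rot":[0,0,0]},{"xyz":[0,0,-0.03],"delta_rot":[0,0,0]},{"xyz":[0,0,-0.012],"delta_rot":[0,0,0]},{"xyz":[0,0,0],"delta_rot":[0,0,0]},{"xyz":[0,0,0],"delta_rot":[0,0,0]}]' 66
python3 -m creep '[{"xyz":[0,0,0],"delta_rot":[0,0,0]},{"xyz":[0,0,0],"delta_rot":[0,0,0]},{"xyz":[0,0,0],"delta_rot":[0,0,0]},{"xyz":[0,0,0],"delta_rot":[0,0,0]},{"xyz":[0,0,0],"delta_rot":[0,0,0]},{"xyz":[0,0,0],"delta_rot":[0,0,0]},{"xyz":[0,0,0.025],"delta_rot":[0,0,0]},{"xyz":[0,0,0.04],"delta_rot":[0,0,0]},{"xyz":[0,0,0.04],"delta_rot":[0,0,0]},{"xyz":[0,0,0.02],"delta_rot":[0,0,0]},{"xyz":[0,0,0],"delta_rot":[0,0,0]},{"xyz":[0,0,0],"delta_rot":[0,0,0]}]' 35
for i in 1 2 3 4; do python3 -m creep '[{"xyz":[0,0,0],"delta_rot":[0,0,0]}]' | egrep 'force|pos'; done
```

```text
time: 21.67
eef_pos: [0.4301, -0.1336, 0.0705]
ee_rot: [-3.139, -0.001, 1.499]
wrist_force: [0.9, 0.3, 1.1]
width: 0.747
time: 22.67
eef_pos: [0.4311, -0.1339, 0.1718]
ee_rot: [3.14, 0.001, 1.499]
wrist_force: [-0.0, 0.1, -3.3]
width: 0.489
eef_pos: [0.4296, -0.1334, 0.1698]
wrist_force: [-1.0, 0.7, -3.6]
eef_pos: [0.4293, -0.1333, 0.1692]
wrist_force: [-0.6, 0.6, -2.3]
eef_pos: [0.4295, -0.1334, 0.1693]
wrist_force: [-0.5, -0.2, -2.6]
eef_pos: [0.43, -0.1335, 0.1698]
wrist_force: [0.1, -0.4, -3.4]
```

Tin D is full at about 3 N. I'll raise it clear of the handle and carry it to the sample tray.

```bash
python3 -m creep '[{"xyz":[0,0,0.04],"delta_rot":[0,0,0]},{"xyz":[0,0.02,0.02],"delta_rot":[0,0,0]},{"xyz":[0.0006,0.042,0],"delta_rot":[0,0,0]},{"xyz":[0.0006,0.042,0],"delta_rot":[0,0,0]},{"xyz":[0.0006,0.042,0],"delta_rot":[0,0,0]},{"xyz":[0.0006,0.042,0],"delta_rot":[0,0,0]},{"xyz":[0.0006,0.042,0],"delta_rot":[0,0,0]},{"xyz":[0.0006,0.042,0],"delta_rot":[0,0,0]},{"xyz":[0.0006,0.042,0],"delta_rot":[0,0,0]},{"xyz":[0.0006,0.042,0],"delta_rot":[0,0,0]},{"xyz":[0.0006,0.042,0],"delta_rot":[0,0,0]},{"xyz":[0.0006,0.042,0],"delta_rot":[0,0,0]}]'
python3 -m creep '[{"xyz":[0,0.02,0],"delta_rot":[0,0,0]},{"xyz":[0,0.016,0],"delta_rot":[0,0,0]},{"xyz":[0,0,0],"delta_rot":[0,0,0]},{"xyz":[0,0,0],"delta_rot":[0,0,0]},{"xyz":[0,0,0],"delta_rot":[0,0,0]}]'
python3 - <<'E'
from h import *
p=shot('wrist','i_wrist'); print(lids(p)); marks(p,['tray','handle']); st();p=shot('side','i_side'); marks(p,['tray','handle']);print(lids(p))
E
```

```text
time: 24.0
eef_pos: [0.4351, 0.2198, 0.2185]
ee_rot: [-3.141, 0.001, 1.499]
wrist_force: [0.2, -0.7, -3.5]
width: 0.492
time: 24.42
eef_pos: [0.4354, 0.246, 0.2188]
ee_rot: [-3.141, 0.001, 1.499]
wrist_force: [-0.3, 0.8, -3.0]
width: 0.488
[(array([0.4297, 0.1867]), np.float64(0.28), 0.97)]
handle 0.81 [354.3 347.3] [0.4934 0.1148 0.068 ]
{'time': 24.6167, 'eef_pos': [0.4358, 0.2459, 0.2193], 'ee_rot': [-3.1416, 0.0002, 1.4975], 'wrist_force': [0.8698, 1.1642, -3.276], 'width': 0.4884}
tray 0.9 [217.8 179.6] [0.5087 0.2456 0.018 ]
handle 0.56 [228.1 202.9] [0.4946 0.112  0.068 ]
[(array([ 0.576 , -0.2683]), np.float64(0.82), 0.9), (array([ 0.642 , -0.0125]), np.float64(0.86), 0.75), (array([ 0.4791, -0.2859]), np.float64(0.88), 0.63), (array([ 0.4383, -0.0319]), np.float64(0.86), 0.59), (array([0.4599, 0.4193]), np.float64(0.9), 0.53)]
```

View pics/i_wrist.png

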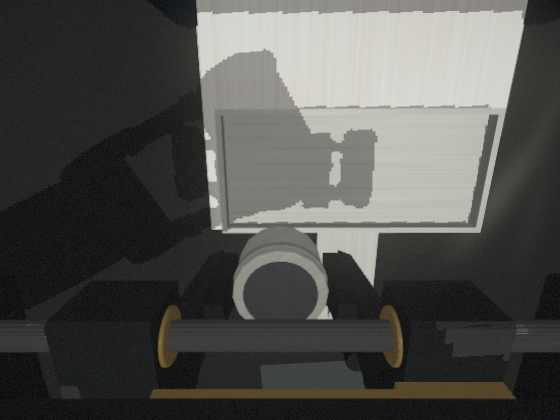

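View pics/i_side.png

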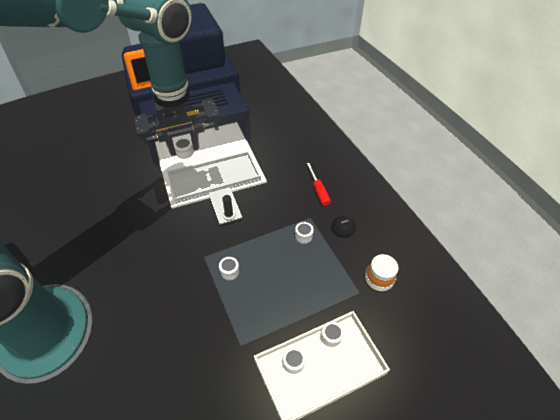

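The wrist view shows the whole tray, with outer rim corners near (217,109), (491,107), (482,232) and (222,232). I'll measure it from those.

Run:
```python
from h import *
p=shot('wrist')
im=p['frame'][90:250,190:520,::-1]; cv2.imwrite('pics/zi.png',cv2.resize(im,None,fx=2.4,fy=2.4,interpolation=cv2.INTER_CUBIC))
c=np.array([at(p,u,.03) for u in((217,109),(506,107),(482,232),(212,232))]);print(c,c.mean(0))
th=np.radians(-4);ct=np.array([.5025,.265])
for (a,b) in ((-.12,.055),(.12,.055),(.12,-.055),(-.12,-.055)):
    w=ct+[a*np.cos(th)-b*np.sin(th),a*np.sin(th)+b*np.cos(th)]; print(w.round(4),proj(p,[*w,.03]))
```

```text
[[0.3896 0.3296 0.03  ]
 [0.6266 0.3139 0.03  ]
 [0.621  0.2036 0.03  ]
 [0.3704 0.2216 0.03  ]] [0.5019   0.267175 0.03    ]
[0.3866 0.3282] [[213.7 111. ]]
[0.626  0.3115] [[504.8 110.2]]
[0.6184 0.2018] [[478.9 234. ]]
[0.379  0.2185] [[221.6 234.5]]
```

View pics/zi.png

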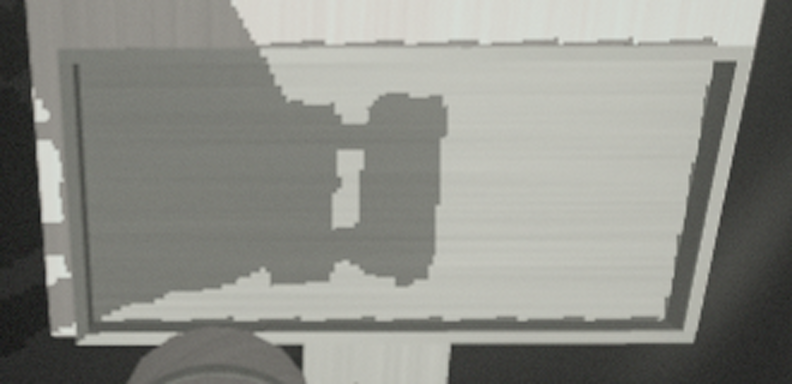

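```bash
python3 -m creep '[{"xyz":[0.001,0.004,-0.03],"delta_rot":[0,0,0]},{"xyz":[0,0,-0.04],"delta_rot":[0,0,0]},{"xyz":[0,0,-0.04],"delta_rot":[0,0,0]},{"xyz":[0,0,-0.025],"delta_rot":[0,0,0]},{"xyz":[0,0,-0.012],"delta_rot":[0,0,0]},{"xyz":[0,0,-0.007],"delta_rot":[0,0,0]},{"xyz":[0,0,-0.004],"delta_rot":[0,0,0]},{"xyz":[0,0,0],"delta_rot":[0,0,0]},{"xyz":[0,0,0],"delta_rot":[0,0,0]},{"xyz":[0,0,0],"delta_rot":[0,0,0]}]'
```

```text
time: 25.7
eef_pos: [0.4376, 0.2507, 0.0945]
ee_rot: [3.139, -0.002, 1.499]
wrist_force: [0.6, 0.0, -3.8]
width: 0.492
```

```bash
python3 -m creep '[{"xyz":[0,0,-0.0015],"delta_rot":[0,0,0]},{"xyz":[0,0,0],"delta_rot":[0,0,0]},{"xyz":[0,0,0],"delta_rot":[0,0,0]}]'
```

```text
time: 25.95
eef_pos: [0.4368, 0.2503, 0.0922]
ee_rot: [3.141, -0.0, 1.499]
wrist_force: [0.3, -0.8, -2.7]
width: 0.485
```

```bash
python3 -m creep '[{"xyz":[0,0,-0.0015],"delta_rot":[0,0,0]},{"xyz":[0,0,0],"delta_rot":[0,0,0]},{"xyz":[0,0,0],"delta_rot":[0,0,0]}]'
python3 -m creep '[{"xyz":[0,0,0],"delta_rot":[0,0,0]},{"xyz":[0,0,0],"delta_rot":[0,0,0]},{"xyz":[0,0,0],"delta_rot":[0,0,0]},{"xyz":[0,0,0],"delta_rot":[0,0,0]},{"xyz":[0,0,0.03],"delta_rot":[0,0,0]},{"xyz":[0,0,0.04],"delta_rot":[0,0,0]},{"xyz":[0,0,0.04],"delta_rot":[0,0,0]},{"xyz":[0,0,0.03],"delta_rot":[0,0,0]},{"xyz":[0,0,0],"delta_rot":[0,0,0]},{"xyz":[0,0,0],"delta_rot":[0,0,0]}]' 54
python3 - <<'E'
from h import *
p=shot('wrist','j_wrist'); print(lids(p,.05)); st()
p=shot('side'); print(lids(p))
E
```

```text
time: 26.2
eef_pos: [0.4367, 0.2503, 0.0907]
ee_rot: [3.141, -0.0, 1.499]
wrist_force: [0.1, 0.3, -2.0]
width: 0.493
time: 27.03
eef_pos: [0.4377, 0.2508, 0.2046]
ee_rot: [3.138, -0.002, 1.499]
wrist_force: [-0.4, 0.8, -0.5]
width: 0.614
[(array([0.4368, 0.2503]), np.float64(0.94), 0.65)]
{'time': 27.1333, 'eef_pos': [0.4359, 0.2498, 0.2016], 'ee_rot': [-3.1404, 0.0007, 1.4991], 'wrist_force': [0.2732, -0.2502, 0.5143], 'width': 0.6133}
[(array([ 0.6424, -0.0126]), np.float64(0.91), 0.86), (array([ 0.4801, -0.2841]), np.float64(0.89), 0.85), (array([ 0.5751, -0.269 ]), np.float64(0.94), 0.77), (array([ 0.4397, -0.0264]), np.float64(0.78), 0.72), (array([0.4396, 0.2684]), np.float64(0.87), 0.69)]
```

View pics/j_wrist.png

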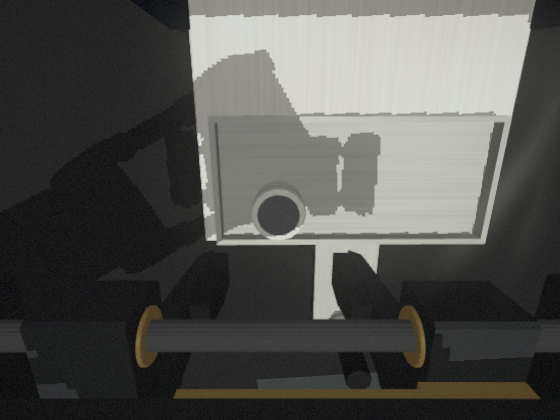

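The full tin stands in the sample tray at (278,213). Next is tin B.

```bash
python3 -m creep '[{"xyz":[0.0003,-0.0387,0],"delta_rot":[0,0,0]},{"xyz":[0.0003,-0.0387,0],"delta_rot":[0,0,0]},{"xyz":[0.0003,-0.0387,0],"delta_rot":[0,0,0]},{"xyz":[0.0003,-0.0387,0],"delta_rot":[0,0,0]},{"xyz":[0.0003,-0.0387,0],"delta_rot":[0,0,0]},{"xyz":[0.0003,-0.0387,0],"delta_rot":[0,0,0]},{"xyz":[0.0003,-0.0387,0],"delta_rot":[0,0,0]},{"xyz":[0.0003,-0.0387,0],"delta_rot":[0,0,0]},{"xyz":[0.0003,-0.0387,0],"delta_rot":[0,0,0]},{"xyz":[0,0,0],"delta_rot":[0,0,0]}]' 66
python3 -m creep '[{"xyz":[0,0,-0.03],"delta_rot":[0,0,0]},{"xyz":[0,0,-0.04],"delta_rot":[0,0,0]},{"xyz":[0,0,-0.04],"delta_rot":[0,0,0]},{"xyz":[0,0,-0.03],"delta_rot":[0,0,0]},{"xyz":[0,0,-0.015],"delta_rot":[0,0,0]},{"xyz":[0,0,-0.007],"delta_rot":[0,0,0]},{"xyz":[0,0,0],"delta_rot":[0,0,0]},{"xyz":[0,0,0],"delta_rot":[0,0,0]}]' 
python3 -m creep '[{"xyz":[0,0,0],"delta_rot":[0,0,0]},{"xyz":[0,0,0],"delta_rot":[0,0,0]},{"xyz":[0,0,0],"delta_rot":[0,0,0]},{"xyz":[0,0,0],"delta_rot":[0,0,0]},{"xyz":[0,0,0],"delta_rot":[0,0,0]},{"xyz":[0,0,0],"delta_rot":[0,0,0]},{"xyz":[0,0,0.025],"delta_rot":[0,0,0]},{"xyz":[0,0,0.04],"delta_rot":[0,0,0]},{"xyz":[0,0,0.04],"delta_rot":[0,0,0]},{"xyz":[0,0,0.02],"delta_rot":[0,0,0]},{"xyz":[0,0,0],"delta_rot":[0,0,0]},{"xyz":[0,0,0],"delta_rot":[0,0,0]}]' 35
for i in 1 2 3 4; do python3 -m creep '[{"xyz":[0,0,0],"delta_rot":[0,0,0]}]' | egrep 'force|pos'; done
```

```text
time: 28.07
eef_pos: [0.4378, -0.0324, 0.2012]
ee_rot: [-3.139, 0.002, 1.495]
wrist_force: [0.4, 1.2, -0.8]
width: 0.746
time: 28.73
eef_pos: [0.4385, -0.0281, 0.0727]
ee_rot: [-3.141, -0.0, 1.499]
wrist_force: [0.5, 0.4, 0.4]
width: 0.747
time: 29.73
eef_pos: [0.439, -0.0286, 0.1733]
ee_rot: [3.139, 0.0, 1.499]
wrist_force: [-0.5, -0.2, -4.3]
width: 0.489
eef_pos: [0.4374, -0.0284, 0.1713]
wrist_force: [-0.1, 0.5, -3.3]
eef_pos: [0.4369, -0.0283, 0.1707]
wrist_force: [0.0, -0.1, -3.8]
eef_pos: [0.4372, -0.0283, 0.1709]
wrist_force: [-0.5, 0.3, -3.4]
eef_pos: [0.4376, -0.0284, 0.1714]
wrist_force: [-0.3, 0.2, -3.0]
```

```bash
python3 -m creep '[{"xyz":[0,0,0.04],"delta_rot":[0,0,0]},{"xyz":[0.0085,0.0197,0.02],"delta_rot":[0,0,0]},{"xyz":[0.0085,0.0397,0],"delta_rot":[0,0,0]},{"xyz":[0.0085,0.0397,0],"delta_rot":[0,0,0]},{"xyz":[0.0085,0.0397,0],"delta_rot":[0,0,0]},{"xyz":[0.0085,0.0397,0],"delta_rot":[0,0,0]},{"xyz":[0.0085,0.0397,0],"delta_rot":[0,0,0]},{"xyz":[0.0085,0.0397,0],"delta_rot":[0,0,0]},{"xyz":[0.0085,0.0397,0],"delta_rot":[0,0,0]},{"xyz":[0.0085,0.0397,0],"delta_rot":[0,0,0]},{"xyz":[0.0085,0.0397,0],"delta_rot":[0,0,0]},{"xyz":[0,0.02,0],"delta_rot":[0,0,0]}]'
python3 -m creep '[{"xyz":[0,0,0],"delta_rot":[0,0,0]},{"xyz":[0,0,-0.03],"delta_rot":[0,0,0]},{"xyz":[0,0,-0.04],"delta_rot":[0,0,0]},{"xyz":[0,0,-0.04],"delta_rot":[0,0,0]},{"xyz":[0,0,-0.025],"delta_rot":[0,0,0]},{"xyz":[0,0,-0.012],"delta_rot":[0,0,0]},{"xyz":[0,0,-0.007],"delta_rot":[0,0,0]},{"xyz":[0,0,-0.003],"delta_rot":[0,0,0]},{"xyz":[0,0,0],"delta_rot":[0,0,0]},{"xyz":[0,0,0],"delta_rot":[0,0,0]},{"xyz":[0,0,0],"delta_rot":[0,0,0]}]'
```

```text
time: 31.07
eef_pos: [0.5074, 0.2924, 0.2201]
ee_rot: [3.142, -0.001, 1.501]
wrist_force: [0.7, 0.2, -3.2]
width: 0.489
time: 31.98
eef_pos: [0.5079, 0.2896, 0.0971]
ee_rot: [3.139, -0.002, 1.499]
wrist_force: [-0.3, 0.4, -3.3]
width: 0.492
```

```bash
python3 -m creep '[{"xyz":[0,0,-0.003],"delta_rot":[0,0,0]},{"xyz":[0,0,-0.002],"delta_rot":[0,0,0]},{"xyz":[0,0,0],"delta_rot":[0,0,0]},{"xyz":[0,0,0],"delta_rot":[0,0,0]}]'
```

```text
time: 32.32
eef_pos: [0.5072, 0.2894, 0.0919]
ee_rot: [3.14, -0.001, 1.499]
wrist_force: [0.3, 0.7, -2.0]
width: 0.492
```

```bash
python3 -m creep '[{"xyz":[0,0,-0.001],"delta_rot":[0,0,0]},{"xyz":[0,0,0],"delta_rot":[0,0,0]}]'
python3 -m creep '[{"xyz":[0,0,0],"delta_rot":[0,0,0]},{"xyz":[0,0,0],"delta_rot":[0,0,0]},{"xyz":[0,0,0],"delta_rot":[0,0,0]},{"xyz":[0,0,0],"delta_rot":[0,0,0]},{"xyz":[0,0,0.03],"delta_rot":[0,0,0]},{"xyz":[0,0,0.04],"delta_rot":[0,0,0]},{"xyz":[0,0,0.04],"delta_rot":[0,0,0]},{"xyz":[0,0,0.03],"delta_rot":[0,0,0]},{"xyz":[0,0,0],"delta_rot":[0,0,0]},{"xyz":[0,0,0],"delta_rot":[0,0,0]}]' 54
python3 - <<'E'
from h import *
p=shot('wrist','k_wrist'); print(lids(p,.05)); st()
p=shot('side','k_side'); print(lids(p))
E
```

```text
time: 32.48
eef_pos: [0.5072, 0.2894, 0.0918]
ee_rot: [3.141, -0.001, 1.499]
wrist_force: [-1.2, -1.2, 4.3]
width: 0.49
time: 33.32
eef_pos: [0.5078, 0.2897, 0.2046]
ee_rot: [3.138, -0.002, 1.499]
wrist_force: [0.1, 0.4, -0.2]
width: 0.61
[(array([0.4362, 0.2513]), np.float64(0.52), 0.84), (array([0.5076, 0.2882]), np.float64(0.93), 0.76)]
{'time': 33.4167, 'eef_pos': [0.5059, 0.2887, 0.2013], 'ee_rot': [-3.14, 0.001, 1.499], 'wrist_force': [0.2914, 0.2492, 0.4483], 'width': 0.6132}
[(array([0.4418, 0.2667]), np.float64(0.89), 0.77), (array([0.5116, 0.3057]), np.float64(0.92), 0.69), (array([ 0.6414, -0.0122]), np.float64(0.91), 0.69), (array([ 0.4775, -0.2849]), np.float64(0.88), 0.67), (array([ 0.5749, -0.2686]), np.float64(0.95), 0.57)]
```

View pics/k_wrist.png

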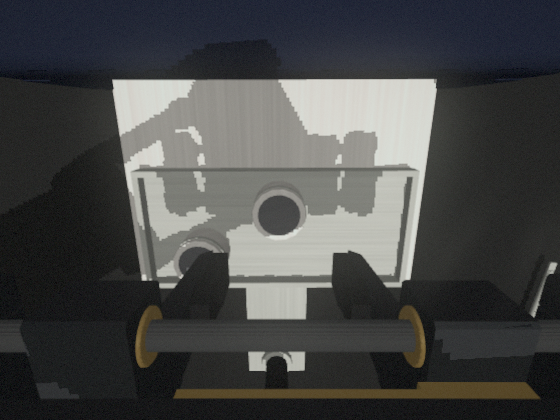

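View pics/k_side.png

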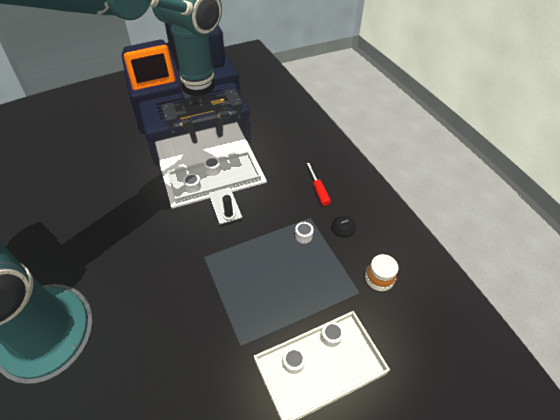

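Two full tins stand in the tray (wrist 279,214 and 200,262). Last is tin C beside the mouse.

```bash
python3 -m creep '[{"xyz":[0.0154,-0.0342,0],"delta_rot":[0,0,0]},{"xyz":[0.0154,-0.0342,0],"delta_rot":[0,0,0]},{"xyz":[0.0154,-0.0342,0],"delta_rot":[0,0,0]},{"xyz":[0.0154,-0.0342,0],"delta_rot":[0,0,0]},{"xyz":[0.0154,-0.0342,0],"delta_rot":[0,0,0]},{"xyz":[0.0154,-0.0342,0],"delta_rot":[0,0,0]},{"xyz":[0.0154,-0.0342,0],"delta_rot":[0,0,0]},{"xyz":[0.0154,-0.0342,0],"delta_rot":[0,0,0]},{"xyz":[0.0154,-0.0342,0],"delta_rot":[0,0,0]},{"xyz":[0.0154,-0.0342,0],"delta_rot":[0,0,0]},{"xyz":[0.0154,-0.0342,0],"delta_rot":[0,0,0]},{"xyz":[0,0,0],"delta_rot":[0,0,0]}]' 62
python3 -m creep '[{"xyz":[0,0,-0.03],"delta_rot":[0,0,0]},{"xyz":[0,0,-0.04],"delta_rot":[0,0,0]},{"xyz":[0,0,-0.04],"delta_rot":[0,0,0]},{"xyz":[0,0,-0.03],"delta_rot":[0,0,0]},{"xyz":[0,0,-0.015],"delta_rot":[0,0,0]},{"xyz":[0,0,-0.007],"delta_rot":[0,0,0]},{"xyz":[0,0,0],"delta_rot":[0,0,0]},{"xyz":[0,0,0],"delta_rot":[0,0,0]}]' 
python3 -m creep '[{"xyz":[0,0,0],"delta_rot":[0,0,0]},{"xyz":[0,0,0],"delta_rot":[0,0,0]},{"xyz":[0,0,0],"delta_rot":[0,0,0]},{"xyz":[0,0,0],"delta_rot":[0,0,0]},{"xyz":[0,0,0],"delta_rot":[0,0,0]},{"xyz":[0,0,0],"delta_rot":[0,0,0]},{"xyz":[0,0,0.025],"delta_rot":[0,0,0]},{"xyz":[0,0,0.04],"delta_rot":[0,0,0]},{"xyz":[0,0,0.04],"delta_rot":[0,0,0]},{"xyz":[0,0,0.02],"delta_rot":[0,0,0]},{"xyz":[0,0,0],"delta_rot":[0,0,0]},{"xyz":[0,0,0],"delta_rot":[0,0,0]}]' 35
for i in 1 2 3 4; do python3 -m creep '[{"xyz":[0,0,0],"delta_rot":[0,0,0]}]' | egrep 'force|pos'; done
```

```text
time: 34.52
eef_pos: [0.6432, -0.0164, 0.2007]
ee_rot: [-3.141, 0.002, 1.495]
wrist_force: [-0.1, 0.0, 0.4]
width: 0.702
time: 35.18
eef_pos: [0.6428, -0.0116, 0.0736]
ee_rot: [3.141, -0.0, 1.499]
wrist_force: [1.1, 0.3, -0.1]
width: 0.702
time: 36.18
eef_pos: [0.6428, -0.0119, 0.174]
ee_rot: [3.139, -0.0, 1.499]
wrist_force: [0.6, -0.1, -1.0]
width: 0.491
eef_pos: [0.6411, -0.0118, 0.1713]
wrist_force: [-0.7, -1.3, 0.1]
eef_pos: [0.6406, -0.0118, 0.1704]
wrist_force: [-0.3, 0.3, -1.0]
eef_pos: [0.6408, -0.0118, 0.1705]
wrist_force: [1.0, 0.3, -1.3]
eef_pos: [0.6412, -0.0118, 0.171]
wrist_force: [0.1, -0.2, -0.4]
```

Tin C is empty. It goes to the front row of the return tray.

```bash
python3 -m creep '[{"xyz":[-0.0132,-0.0379,0],"delta_rot":[0,0,0]},{"xyz":[-0.0132,-0.0379,0],"delta_rot":[0,0,0]},{"xyz":[-0.0132,-0.0379,0],"delta_rot":[0,0,0]},{"xyz":[-0.0132,-0.0379,0],"delta_rot":[0,0,0]},{"xyz":[-0.0132,-0.0379,0],"delta_rot":[0,0,0]},{"xyz":[-0.0132,-0.0379,0],"delta_rot":[0,0,0]},{"xyz":[-0.0132,-0.0379,0],"delta_rot":[0,0,0]},{"xyz":[-0.0132,-0.0379,0],"delta_rot":[0,0,0]},{"xyz":[-0.0132,-0.0379,0],"delta_rot":[0,0,0]},{"xyz":[-0.0132,-0.0379,0],"delta_rot":[0,0,0]},{"xyz":[-0.0132,-0.0375,0],"delta_rot":[0,0,0]},{"xyz":[0,0,0],"delta_rot":[0,0,0]}]'
python3 -m creep '[{"xyz":[0,0,0],"delta_rot":[0,0,0]},{"xyz":[0,0,0],"delta_rot":[0,0,0]},{"xyz":[0,0,-0.03],"delta_rot":[0,0,0]},{"xyz":[0,0,-0.035],"delta_rot":[0,0,0]},{"xyz":[0,0,-0.03],"delta_rot":[0,0,0]},{"xyz":[0,0,-0.01],"delta_rot":[0,0,0]},{"xyz":[0,0,-0.005],"delta_rot":[0,0,0]},{"xyz":[0,0,-0.003],"delta_rot":[0,0,0]},{"xyz":[0,0,0],"delta_rot":[0,0,0]},{"xyz":[0,0,0],"delta_rot":[0,0,0]},{"xyz":[0,0,0],"delta_rot":[0,0,0]}]'
```

```text
time: 37.52
eef_pos: [0.5241, -0.3499, 0.1724]
ee_rot: [-3.141, 0.002, 1.495]
wrist_force: [-0.1, 0.4, 0.7]
width: 0.493
time: 38.43
eef_pos: [0.527, -0.3456, 0.0842]
ee_rot: [3.139, 0.001, 1.499]
wrist_force: [0.3, 0.4, 0.0]
width: 0.494
```

```bash
python3 -m creep '[{"xyz":[0,0,-0.002],"delta_rot":[0,0,0]},{"xyz":[0,0,-0.002],"delta_rot":[0,0,0]},{"xyz":[0,0,0],"delta_rot":[0,0,0]},{"xyz":[0,0,0],"delta_rot":[0,0,0]}]'
python3 -m creep '[{"xyz":[0,0,-0.001],"delta_rot":[0,0,0]},{"xyz":[0,0,0],"delta_rot":[0,0,0]}]'
```

```text
time: 38.77
eef_pos: [0.5259, -0.345, 0.0793]
ee_rot: [-3.141, -0.0, 1.499]
wrist_force: [-0.2, 0.1, -0.2]
width: 0.49
time: 38.93
eef_pos: [0.526, -0.3452, 0.0787]
ee_rot: [3.142, 0.0, 1.499]
wrist_force: [-0.8, -1.2, 1.6]
width: 0.49
```

```bash
python3 -m creep '[{"xyz":[0,0,0],"delta_rot":[0,0,0]},{"xyz":[0,0,0],"delta_rot":[0,0,0]},{"xyz":[0,0,0],"delta_rot":[0,0,0]},{"xyz":[0,0,0],"delta_rot":[0,0,0]},{"xyz":[0,0,0.03],"delta_rot":[0,0,0]},{"xyz":[0,0,0.04],"delta_rot":[0,0,0]},{"xyz":[0,0,0.04],"delta_rot":[0,0,0]},{"xyz":[0,0,0.04],"delta_rot":[0,0,0]},{"xyz":[0,0.04,0.03],"delta_rot":[0,0,0]},{"xyz":[0,0.04,0],"delta_rot":[0,0,0]},{"xyz":[0,0.04,0],"delta_rot":[0,0,0]},{"xyz":[0,0,0],"delta_rot":[0,0,0]}]' 54
python3 - <<'E'
from h import *
for n in('wrist','side','top'):
    p=shot(n,'l_'+n); print(n,*lids(p),sep='\n'); marks(p,['handle'])
st()
E
```

```text
time: 39.93
eef_pos: [0.5258, -0.2448, 0.2232]
ee_rot: [3.141, -0.002, 1.502]
wrist_force: [-0.2, -0.5, -0.6]
width: 0.613
wrist
(array([ 0.5264, -0.3462]), np.float64(0.95), 0.97)
(array([ 0.4775, -0.2867]), np.float64(0.89), 0.9)
(array([ 0.5737, -0.2707]), np.float64(0.91), 0.75)
(array([ 0.7401, -0.1851]), np.float64(0.6), 0.57)
side
(array([ 0.5756, -0.268 ]), np.float64(0.85), 0.69)
(array([0.4412, 0.268 ]), np.float64(0.87), 0.66)
(array([ 0.5278, -0.3439]), np.float64(0.93), 0.6)
(array([0.5088, 0.2964]), np.float64(0.49), 0.58)
(array([ 0.4784, -0.2859]), np.float64(0.91), 0.57)
handle 0.63 [214.4 171.3] [0.4996 0.2302 0.068 ]
top
(array([0.5076, 0.2922]), np.float64(0.94), 0.71)
(array([ 0.4755, -0.268 ]), np.float64(0.24), 0.63)
(array([0.435 , 0.2531]), np.float64(0.97), 0.6)
(array([ 0.5711, -0.2669]), np.float64(0.62), 0.59)
handle 0.62 [256.3 263.2] [0.4866 0.119  0.068 ]
{'time': 40.3833, 'eef_pos': [0.5259, -0.2499, 0.2222], 'ee_rot': [-3.1412, -0.0001, 1.4978], 'wrist_force': [0.383, 0.2683, 0.0169], 'width': 0.612}
```

View pics/l_side.png

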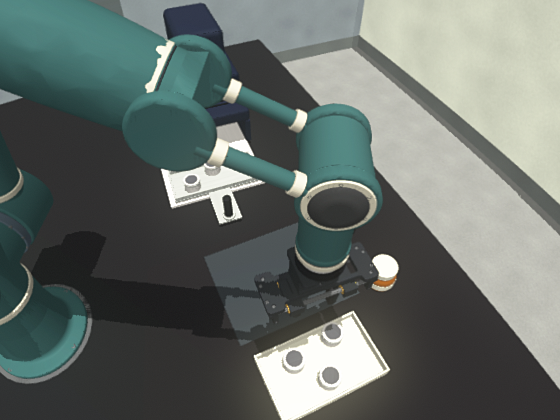

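View pics/l_top.png

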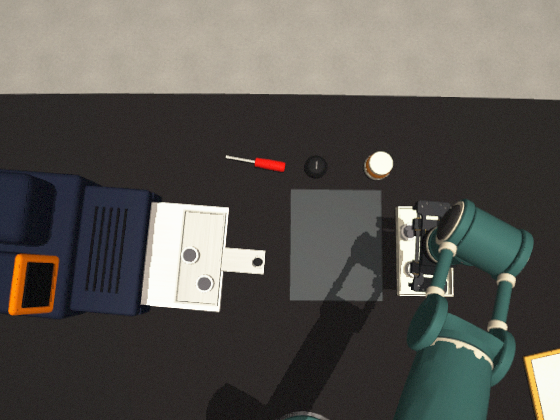

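The side view shows three tins standing in the return tray and the two full ones in the sample tray, with no tins left on the mat. Back to the handle.

```bash
python3 -m creep '[{"xyz":[-0.0035,0.038,0],"delta_rot":[0,0,0]},{"xyz":[-0.0035,0.038,0],"delta_rot":[0,0,0]},{"xyz":[-0.0035,0.038,0],"delta_rot":[0,0,0]},{"xyz":[-0.0035,0.038,0],"delta_rot":[0,0,0]},{"xyz":[-0.0035,0.038,0],"delta_rot":[0,0,0]},{"xyz":[-0.0035,0.038,0],"delta_rot":[0,0,0]},{"xyz":[-0.0035,0.038,0],"delta_rot":[0,0,0]},{"xyz":[-0.0035,0.038,0],"delta_rot":[0,0,0]},{"xyz":[-0.0035,0.038,0],"delta_rot":[0,0,0]},{"xyz":[-0.0035,0.038,0],"delta_rot":[0,0,0]},{"xyz":[-0.0035,0.038,0],"delta_rot":[0,0,0]},{"xyz":[-0.0035,0.038,0],"delta_rot":[0,0,0]}]' 60
python3 -m creep '[{"xyz":[0,0,0],"delta_rot":[0,0,0]},{"xyz":[0,0,0],"delta_rot":[0,0,0]},{"xyz":[0,0,0],"delta_rot":[0,0,0]}]'
python3 - <<'E'
from h import *
p=shot('wrist','m_wrist'); print(lids(p,.05)); marks(p,['handle']);st()
E
```

```text
time: 41.38
eef_pos: [0.4924, 0.1168, 0.2226]
ee_rot: [3.141, -0.0, 1.498]
wrist_force: [0.4, -0.3, -0.9]
width: 0.682
time: 41.63
eef_pos: [0.4926, 0.1152, 0.2224]
ee_rot: [-3.141, 0.001, 1.499]
wrist_force: [0.3, -0.3, 0.3]
width: 0.677
[(array([0.5077, 0.2888]), np.float64(0.96), 0.95), (array([0.4369, 0.2494]), np.float64(0.93), 0.74)]
handle 0.91 [280.7 214.1] [0.4929 0.1151 0.068 ]
{'time': 41.7833, 'eef_pos': [0.4926, 0.1145, 0.2224], 'ee_rot': [-3.1414, 0.0004, 1.4973], 'wrist_force': [0.4771, -0.2148, -0.5656], 'width': 0.6817}
```

View pics/m_wrist.png

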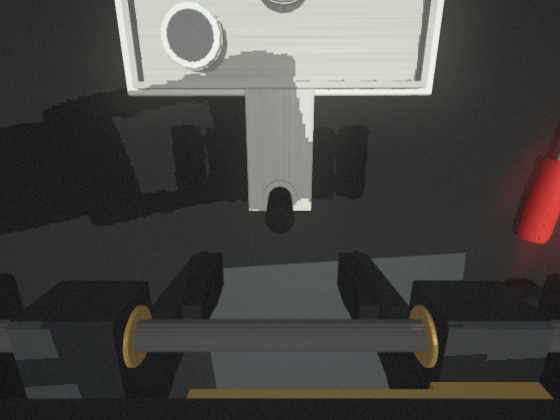

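The handle at (280,207) is directly under the gripper. I'll descend and grip.

```bash
python3 -m creep '[{"xyz":[0,0,-0.03],"delta_rot":[0,0,0]},{"xyz":[0,0,-0.04],"delta_rot":[0,0,0]},{"xyz":[0,0,-0.04],"delta_rot":[0,0,0]},{"xyz":[0,0,-0.018],"delta_rot":[0,0,0]},{"xyz":[0,0,-0.008],"delta_rot":[0,0,0]},{"xyz":[0,0,0],"delta_rot":[0,0,0]},{"xyz":[0,0,0],"delta_rot":[0,0,0]}]'
python3 -m creep '[{"xyz":[0,0,0],"delta_rot":[0,0,0]},{"xyz":[0,0,0],"delta_rot":[0,0,0]},{"xyz":[0,0,0],"delta_rot":[0,0,0]},{"xyz":[0,0,0],"delta_rot":[0,0,0]},{"xyz":[0,0,0],"delta_rot":[0,0,0]},{"xyz":[0,0,0],"delta_rot":[0,0,0]},{"xyz":[0,0,0],"delta_rot":[0,0,0]},{"xyz":[0,0,0],"delta_rot":[0,0,0]},{"xyz":[0,0,0],"delta_rot":[0,0,0]},{"xyz":[0,0,0],"delta_rot":[0,0,0]}]' 10
```

```text
time: 42.37
eef_pos: [0.493, 0.1152, 0.1142]
ee_rot: [3.141, -0.0, 1.498]
wrist_force: [-0.3, -0.6, 0.3]
width: 0.677
time: 43.2
eef_pos: [0.4922, 0.1159, 0.1141]
ee_rot: [-3.141, -0.0, 1.499]
wrist_force: [-3.0, 0.6, 5.8]
width: 0.242
```

```bash
python3 -m creep '[{"xyz":[0.0001,0.002,0],"delta_rot":[0,0,0]},{"xyz":[0.0003,0.004,0],"delta_rot":[0,0,0]},{"xyz":[0.0004,0.006,0],"delta_rot":[0,0,0]},{"xyz":[0.0005,0.007,0],"delta_rot":[0,0,0]},{"xyz":[0.0005,0.007,0],"delta_rot":[0,0,0]},{"xyz":[0.0005,0.007,0],"delta_rot":[0,0,0]},{"xyz":[0.0005,0.007,0],"delta_rot":[0,0,0]},{"xyz":[0.0005,0.007,0],"delta_rot":[0,0,0]},{"xyz":[0.0005,0.007,0],"delta_rot":[0,0,0]},{"xyz":[0.0005,0.007,0],"delta_rot":[0,0,0]},{"xyz":[0.0005,0.007,0],"delta_rot":[0,0,0]},{"xyz":[0.0005,0.007,0],"delta_rot":[0,0,0]}]'
python3 -m creep '[{"xyz":[0.0005,0.007,0],"delta_rot":[0,0,0]},{"xyz":[0.0005,0.007,0],"delta_rot":[0,0,0]},{"xyz":[0.0005,0.007,0],"delta_rot":[0,0,0]},{"xyz":[0.0005,0.007,0],"delta_rot":[0,0,0]},{"xyz":[0.0005,0.007,0],"delta_rot":[0,0,0]},{"xyz":[0.0005,0.007,0],"delta_rot":[0,0,0]},{"xyz":[0.0005,0.007,0],"delta_rot":[0,0,0]},{"xyz":[0.0005,0.007,0],"delta_rot":[0,0,0]},{"xyz":[0.0005,0.007,0],"delta_rot":[0,0,0]},{"xyz":[0.0005,0.007,0],"delta_rot":[0,0,0]},{"xyz":[0.0004,0.006,0],"delta_rot":[0,0,0]},{"xyz":[0.0003,0.004,0],"delta_rot":[0,0,0]}]'
```

```text
time: 44.2
eef_pos: [0.4963, 0.1755, 0.1141]
ee_rot: [-3.141, 0.001, 1.499]
wrist_force: [-3.2, -2.1, 6.9]
width: 0.237
time: 45.2
eef_pos: [0.5008, 0.2398, 0.1141]
ee_rot: [-3.14, 0.001, 1.499]
wrist_force: [-3.4, -1.9, 5.9]
width: 0.235
```

```bash
python3 -m creep '[{"xyz":[0.0003,0.004,0],"delta_rot":[0,0,0]},{"xyz":[0.0003,0.004,0],"delta_rot":[0,0,0]},{"xyz":[0.0003,0.004,0],"delta_rot":[0,0,0]},{"xyz":[0.0003,0.004,0],"delta_rot":[0,0,0]},{"xyz":[0.0003,0.004,0],"delta_rot":[0,0,0]},{"xyz":[0.0003,0.004,0],"delta_rot":[0,0,0]},{"xyz":[0.0003,0.004,0],"delta_rot":[0,0,0]},{"xyz":[0.0003,0.004,0],"delta_rot":[0,0,0]},{"xyz":[0.0002,0.003,0],"delta_rot":[0,0,0]},{"xyz":[0.0001,0.002,0],"delta_rot":[0,0,0]}]'
for i in 1 2 3; do python3 -m creep '[{"xyz":[0.0001,0.0015,0],"delta_rot":[0,0,0]},{"xyz":[0.0001,0.0015,0],"delta_rot":[0,0,0]}]' | egrep 'force|pos'; done
```

```text
time: 46.03
eef_pos: [0.5028, 0.2692, 0.1141]
ee_rot: [-3.14, 0.001, 1.499]
wrist_force: [-3.3, -1.9, 6.2]
width: 0.24
eef_pos: [0.503, 0.2715, 0.1141]
wrist_force: [-4.0, -2.4, 7.0]
eef_pos: [0.5032, 0.2738, 0.1141]
wrist_force: [-3.7, -2.0, 6.2]
eef_pos: [0.5033, 0.2762, 0.1141]
wrist_force: [-3.6, -1.6, 6.6]
```

```bash
for i in 1 2 3; do python3 -m creep '[{"xyz":[0.0001,0.0015,0],"delta_rot":[0,0,0]},{"xyz":[0.0001,0.0015,0],"delta_rot":[0,0,0]}]' | egrep 'force|pos'; done
```

```text
eef_pos: [0.5035, 0.2786, 0.114]
wrist_force: [-3.6, -3.5, 6.5]
eef_pos: [0.5037, 0.281, 0.1141]
wrist_force: [-3.2, -2.1, 7.5]
eef_pos: [0.5038, 0.2834, 0.1141]
wrist_force: [-3.7, -3.4, 7.3]
```

```bash
python3 -m creep '[{"xyz":[0.0001,0.0015,0],"delta_rot":[0,0,0]}]' | egrep 'force|pos'; python3 -m creep '[{"xyz":[0.0001,0.0015,0],"delta_rot":[0,0,0]}]' | egrep 'force|pos'; python3 -m creep '[{"xyz":[0.0001,0.0015,0],"delta_rot":[0,0,0]}]' | egrep 'force|pos'
```

```text
eef_pos: [0.5039, 0.2846, 0.1141]
wrist_force: [-2.8, -2.6, 7.0]
eef_pos: [0.504, 0.2857, 0.1141]
wrist_force: [-3.7, -7.9, 8.6]
eef_pos: [0.504, 0.2858, 0.114]
wrist_force: [-3.0, -10.2, 10.4]
```

```bash
python3 -m creep '[{"xyz":[0.0001,0.0015,0],"delta_rot":[0,0,0]},{"xyz":[0,0,0],"delta_rot":[0,0,0]},{"xyz":[0,0,0],"delta_rot":[0,0,0]}]'
```

```text
time: 47.53
eef_pos: [0.504, 0.2859, 0.114]
ee_rot: [-3.139, 0.006, 1.5]
wrist_force: [-3.7, -11.1, 10.8]
width: 0.239
```

```bash
python3 -m creep '[{"xyz":[0,-0.002,0],"delta_rot":[0,0,0]},{"xyz":[0,0,0],"delta_rot":[0,0,0]}]'
python3 -m creep '[{"xyz":[0,0,0],"delta_rot":[0,0,0]},{"xyz":[0,0,0],"delta_rot":[0,0,0]},{"xyz":[0,0,0],"delta_rot":[0,0,0]},{"xyz":[0,0,0],"delta_rot":[0,0,0]},{"xyz":[0,0,0],"delta_rot":[0,0,0]},{"xyz":[0,0,0],"delta_rot":[0,0,0]},{"xyz":[0,0,0.02],"delta_rot":[0,0,0]},{"xyz":[0,0,0.04],"delta_rot":[0,0,0]},{"xyz":[0,0,0.04],"delta_rot":[0,0,0]},{"xyz":[0,0,0.04],"delta_rot":[0,0,0]},{"xyz":[0,0,0.04],"delta_rot":[0,0,0]},{"xyz":[0,0,0],"delta_rot":[0,0,0]}]' 60
python3 -m creep '[{"xyz":[0,-0.04,0],"delta_rot":[0,0,0]},{"xyz":[0,-0.05,0],"delta_rot":[0,0,0]},{"xyz":[0,-0.05,0],"delta_rot":[0,0,0]},{"xyz":[0,-0.05,0],"delta_rot":[0,0,0]},{"xyz":[0,-0.04,0],"delta_rot":[0,0,0]},{"xyz":[0,0,0],"delta_rot":[0,0,0]},{"xyz":[0,0,0],"delta_rot":[0,0,0]},{"xyz":[0,0,0],"delta_rot":[0,0,0]}]'
python3 - <<'E'
from h import *
for n in('wrist','side','top'):
    p=shot(n,'n_'+n); print(n,*lids(p),sep='\n'); marks(p,['handle','jar','mouse','driver'])
st()
E
```

```text
time: 47.7
eef_pos: [0.504, 0.2857, 0.114]
ee_rot: [-3.14, 0.002, 1.499]
wrist_force: [-4.5, -4.6, 8.6]
width: 0.242
time: 48.7
eef_pos: [0.508, 0.2888, 0.2659]
ee_rot: [3.131, -0.007, 1.499]
wrist_force: [0.5, -0.2, 1.4]
width: 0.681
time: 49.37
eef_pos: [0.5047, 0.1032, 0.2575]
ee_rot: [-3.141, -0.001, 1.498]
wrist_force: [-0.0, -0.4, 0.2]
width: 0.682
wrist
mouse 0.81 [483.3 275.8] [ 0.7437 -0.0286 -0.    ]
driver 0.81 [508.6 145.1] [0.7506 0.1285 0.    ]
side
(array([ 0.5279, -0.3436]), np.float64(0.94), 0.96)
(array([ 0.4784, -0.2833]), np.float64(0.91), 0.87)
(array([ 0.5751, -0.2689]), np.float64(0.91), 0.84)
(array([0.4426, 0.4411]), np.float64(0.52), 0.6)
handle 0.76 [212.1 154.5] [0.515 0.295 0.068]
mouse 0.9 [341.7 230.9] [ 0.7384 -0.0389  0.    ]
driver 0.61 [316.6 183.9] [0.7587 0.1317 0.    ]
top
(array([ 0.5261, -0.3458]), np.float64(0.8), 0.78)
(array([ 0.4774, -0.2855]), np.float64(0.93), 0.78)
(array([0.4482, 0.4126]), np.float64(0.13), 0.62)
(array([ 0.5725, -0.27  ]), np.float64(0.82), 0.49)
handle 0.74 [188.7 253.2] [0.5088 0.2864 0.068 ]
handle 0.47 [314.7 167.8] [ 0.727  -0.0237  0.068 ]
handle 0.44 [421.6 250.6] [ 0.5219 -0.2896  0.068 ]
jar 0.55 [375.  169.9] [ 0.7379 -0.1905  0.    ]
mouse 0.88 [314.1 168.3] [ 0.7401 -0.0273  0.    ]
mouse 0.42 [374.6 166.8] [ 0.7464 -0.1895  0.    ]
driver 0.69 [254.  161.4] [0.757  0.1336 0.    ]
{'time': 50.2667, 'eef_pos': [0.5047, 0.1029, 0.2578], 'ee_rot': [3.1416, 0.0, 1.4989], 'wrist_force': [0.1568, 0.2895, 0.0275], 'width': 0.6825}
```

View pics/n_wrist.png

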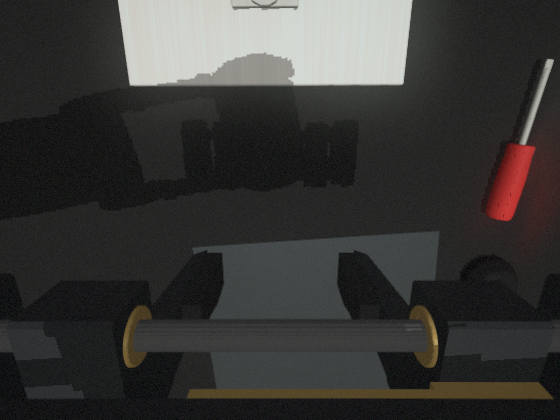

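View pics/n_side.png

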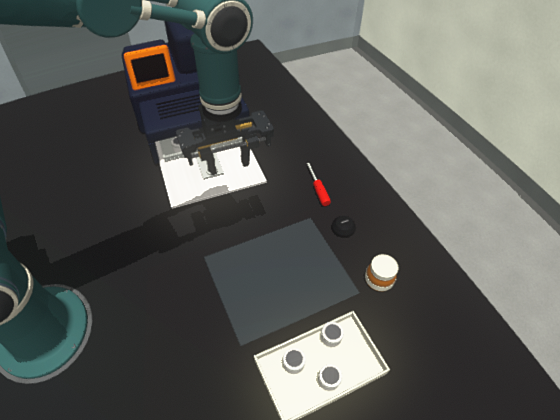

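The side view shows the tray home under the overhang, the three empty tins upright in the return tray, and the jar, mouse and driver where they were. Nothing touches the robot, so I'm handing in.

```bash
python3 -c "
from plant import job; print(job.close_job())"
```

```text
the job is handed in; nothing more can be done
None
```

The job is done and handed in at about 50 s of the 210 s allowed.

- **Drawing out:** I pulled the sample tray until its outer stop held at about 15–17 N.
- **Sorting by weight:** There were five tins. Two read about 3 N and are in the sample tray. Three read about 0.5 N and stand upright in the white return tray.
- **Pushing home:** I eased the tray in, slowing to about 15–20 mm/s for the last part. The push rose from about 2–3 N of sliding friction to about 11 N and the handle stopped moving, after about 171 mm of travel against the 170 mm stated.

**Last checks:**
- The gripper was clear of everything.
- The top camera put the handle at y = 0.286 m, where I felt the stop. The side camera's network read 0.295 m, but its estimates were off by as much elsewhere.
- All three empty tins were standing in the return tray.
- The jar, mouse and screwdriver were within about a centimetre of where they started, which is the scatter of the networks.

**Not confirmed or out of place:**
- The first empty tin moved about 12 mm inside the return tray after I set it down, towards the wall. It stayed upright; the cause is either the announced knock or a brush from the gripper.
- I could not properly see the two full tins once they were under the overhang. They were standing upright in the tray just before I pushed it in.

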